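# Step off three gauge lengths and lock the bread-board stop

### The arm

A 6-joint arm with a two-finger parallel gripper is mounted at the origin on the work surface. World frame = base frame: x ahead of the robot, y to its left, z up, the work surface at z = 0. Lengths are in m, angles in rad, forces in N, time in s.
With the tool pointing down it reaches from about 0.35 to 0.775 m from the base axis. Payload 5.5 kg.
Tool frame: the origin (TCP) lies between the finger pads; the fingertips stand 22 mm ahead of it and the grasp point (between the pads) lies 3 mm ahead of it (env.finger_overhang is the distance from the TCP to the fingertips, in m); y points along the fingers, x is the direction in which the jaws open and shut, and the axes are right-handed (so a half turn about y gives the same grasp; the last joint's range is limited). The gripper opens to 85 mm and grips with 20 to 120 N. Pads are 22 mm wide; open, the fingers measure 114 mm over their backs; the gripper's body (76 mm by 85 mm) begins 54 mm behind the grasp point. The pads swing forward as they close: fully open they stand 13 mm farther back than shut.
Start: joints at [1.063, 0.313, 0.046, 1.304, 0, 1.431], TCP at [0.207, 0.537, 0.253] pointing down, gripper open.
Joint ranges: [-2.76, 2.76], [-0.86, 1.69], [-1.03, 1.26], [-2.2, 2.34], [-1.47, 1.5], [-3.14, 3.14]. Speed limits (rad/s): [2.57, 2.57, 3.14, 3.14, 3.14, 3.14].

### API

Orientations are given as a unit quaternion [w, x, y, z].
In Python, from workcell import monitor, cams, job, env gives the robot as it stands.
- The arm moves only by the tool drive_tool, never from a script. Its argument "plan" is text: rows parted by semicolons, each of 7 numbers parted by spaces: the opening, from -1 (shut) to 1 (fully open), then the shift along the tool's x, y, z in mm, then the turn, a rotation vector about the tool's x, y, z in degrees. In form: gripper x y z rx ry rz; .... A call has 1 to 8 rows; each row shifts and turns the pose as measured when the row begins, along the tool's axes as they then stand; what a row does not reach is not made up. A row lasts 1/8 s, in which the tool goes at most 62.5 mm and 10.7 degrees, less where a joint would pass 70% of its speed; a pose out of reach is approached as far as the arm can. A call is refused whole if a number of a shift passes 62.5 or a number of a turn 10.7, either way. A call with a gripper value outside its range is refused whole. The fingers move at their own pace and stop on an object; "grip_force" is the grip in N (left out, the last holds). Time passes only in rows, so rows that do not move let the fingers close. It gives the time, the measured TCP pose, the force and the opening at its end, in the units of the state.
- monitor.get_state(): the state, without advancing time (a new reading comes with each control period).
- cams.read_camera(name): name is "scene" or "top" or "wrist"; returns (picture, depth): 384x512x3 uint8, red, green, blue; 384x512 float32, m along the optical axis (not along the pixel's ray), 0 where there is no reading.
- cams.calibration(name): a dict with "fx", "fy", "cx", "cy" (pixels), "R" (3x3) and "t" (3): a world point X has camera coordinates R X + t. Camera axes: x right, y down, z forward; pixel columns grow to the right and rows downward; lengths in m; the calibration is good to about 2 mm. A picture is of the moment at which its call begins: read the wrist's pose just before it. calibration takes no time and is no camera call; for the wrist camera it gives the pose at the moment of the call.
- job.hand_in(): hands the job in, once; it reports no verdict.
The state is a dict: "clock": time; "joint_pos": joint angles; "qvel": joint speeds; "tau": joint torques, N m; "tcp_pos": TCP position; "orientation": TCP orientation; "wrist_force": force on the tool from outside, world axes, zero at the start; "ft_torque": the same for the moment, N m; "finger_gap": finger opening in m.
Only numpy, scipy, OpenCV 4.12 (cv2) and the standard library are available. Lean on these libraries where they do the work, as an engineer would, in place of code of your own. Each camera call takes 0.05 s, during which the arm holds its last target.

### The job

Set the stop of the bread board to three gauge lengths: the brass gauge bar already lies in the first length against the fence, so walk it along the rail by turning it end over end twice, each time pivoting about the end nearer the stop, which keeps its place on the rail, laying it down gently and never lifting both ends off the rail at once. Then slide the stop up until it just touches the gauge without shifting it, and use the screwdriver to turn the stop's lock screw a full quarter turn clockwise, from slot along the rail to slot across it. Finally stand the screwdriver back in its wooden block, leave the gauge lying against the stop, and leave the other things on the counter where they are.

Things in the scene. Friction and masses are not known exactly. Their poses are not given: they have to be found in the camera images.
- jig: Bread-measuring board fixed to the counter: wood base 120 x 580 x 12 mm, aluminium rail along its middle 30 mm wide (x), 550 long (y), top 40 mm above the counter. Origin: centre of the underside; y runs along the rail from fence to stop, z up. A gauge length is the 114 mm between its button axes: with the pivot end kept in place each time, the gauge's centre goes from y = -180 to -66, then 48 mm.
- gauge: Brass bar lying loose on the rail, 130 mm long (its y), 24 wide (x), 16 high (z), ends half-round, 0.4 kg. Origin: middle of the face that starts below (on top after one flip). Starts with end a (-y) at the fence, end b (+y) towards the stop. Near each end a dark button pair 15 mm across sticks out 8 mm each side (40 mm over the pair, along x).
- button_a (a point): On the axis of end a's button pair, mid-width: 8 mm from the end, 48 mm above the counter when lying; the two axes are 114 mm apart. The pair spins freely about x: pinched across the rail, the bar swings freely from it and the gripper need not turn. Fingers may pass down the rail's sides (28 mm to the wood base).
- fence (a point): Steel fence on the rail, 30 mm wide, 20 long, 20 high; this point: its face towards the stop, at rail top height (board y = -245 mm).
- button_b (a point): The same for end b.
- end_b (a point): Tip of end b of the gauge, at half its height; this end faces the stop after two flips.
- stop: Aluminium slide straddling the rail, 44 mm wide (x), 40 long (y), top 64 mm above the counter, skirts 12 mm down the rail's sides. Axes as the board's; origin: block centre at rail top. Slides along the rail with about 4 N friction, stays where left; starts with its face at board y = 143 to 188 mm, 30 to 75 mm beyond where the gauge will end. Can be pinched across its 44 mm from above.
- stop_face (a point): Centre of the stop's face that looks to the fence and must touch the gauge, 8 mm above the rail top; axes as the board's.
- screw_top (a point): Centre of the top of the lock screw's square dark steel head (28 x 28 x 9 mm) on top of the stop, 73 mm above the counter. Its slot is 18.5 mm long, 5 wide and 7 deep, open at the top, closed at its ends. This point's y axis points along the slot and turns with the screw.
- screw (a joint): Turn of the lock screw (rad): 0 = loose, slot along the rail; grows clockwise seen from above to its end stop at 1.57 = locked, slot across the rail. It starts between 0 and 0.25. Turning takes about 0.1 N m.
- driver: Screwdriver, 0.12 kg, bit down in the block. Origin: tip of the bit; z up along its axis. Flat blade 14 mm wide (its x), 3.2 thick (y), the last 3 mm 12 x 1.8; shank 8 mm thick to z = 62 mm; round guard 34 mm across at z = 62 to 67; black square handle 24 x 24 mm (flats square to x and y) at z = 67 to 140.
- block: Pale wooden block 60 x 60 x 66 mm high, fixed, with an 18 x 18 mm square hole right through at its centre; origin at the centre of its underside. The driver hangs in it by its guard, tip 4 mm above the counter. It stands in one of three places behind the board.
- jar: Bystander: amber glass jar, 68 mm across, 100 mm high; origin at the centre of its underside.
- mill: Bystander: dark wooden pepper mill, 54 mm across, 135 mm high; origin at the centre of its underside.
- glass: Bystander: drinking glass, 64 mm across, 100 mm high; origin at the centre of its underside.
- bowl: Bystander: white bowl, 120 mm across, 50 mm high; origin at the centre of its underside.
Mind the look-alikes: they are no part of the job. Of the things shaped like the driver, the black one is meant.

How it is judged:
By the outcome, as a careful person would: the job done as asked, in the order asked, and still so for the second after the job is handed in, with the robot touching nothing.
It also fails if it takes over 72 s, if anything falls off the work surface, if the arm or the gripper's body presses on something with over 40 N, if the wrist force passes 120 N, or if a joint passes its speed limit or range.

## Working session

There is one attempt and no reset: what is moved stays moved. The work goes in short steps, Python scripts to look and compute and a tool call to move; the robot and the scene stay as the last step left them, time stands still between calls to the robot, and variables do not carry over. Pictures are saved under pics/ and viewed, and the job is handed in when it is done.

Besides the shell and the picture viewer there is one more tool, called as name(argument=value, ...) on one line, values as JSON. drive_tool: Moves the arm, as the interface text tells. Its arguments: {"type":"object","properties":{"plan":{"type":"string"},"grip_force":{"type":"number"}},"required":["plan"]}

```bash
ls; mkdir -p pics; python3 - <<'E'
from workcell import monitor, cams, job, env
import cv2, numpy as np
s=monitor.get_state(); print(s)
for n in ["scene","top"]:
    p,d=cams.read_camera(n); cv2.imwrite(f"pics/{n}0.png",p[:,:,::-1]); np.save(f"{n}0.npy",d)
    print(n,cams.calibration(n))
print(env.finger_overhang, dir(env))
E
```

```text
pics
{'clock': 0.0, 'joint_pos': array([ 1.06337614e+00,  3.14017804e-01,  4.49738186e-02,  1.30360959e+00,
       -5.53654154e-06,  1.43117879e+00]), 'qvel': array([ 0.00207667, -0.00077686, -0.00062083, -0.00034991,  0.00071373,
       -0.0010639 ]), 'tau': array([-1.45374725e-03, -4.80629683e+01,  2.98532456e+01,  1.93194434e-02,
       -3.57295430e-04,  1.22055087e-05]), 'tcp_pos': array([0.20653591, 0.5361147 , 0.25239683]), 'orientation': array([-0.5827075 ,  0.58329624,  0.3995485 , -0.40072242]), 'wrist_force': array([-0.75166251, -0.28438627, -0.95737772]), 'ft_torque': array([-0.01268981,  0.08930499,  0.00808914]), 'finger_gap': 0.08522204231504117}
scene {'fx': 398.10832195878015, 'fy': 398.10832195878015, 'cx': 254.41566492654636, 'cy': 188.2109770071264, 'R': array([[ 0.6874109 ,  0.72626165, -0.00320407],
       [ 0.61618923, -0.58555049, -0.52672712],
       [-0.38441785,  0.36010365, -0.8500284 ]]), 't': array([-0.41257386, -0.34690472,  1.39449549])}
top {'fx': 371.08088655042627, 'fy': 371.08088655042627, 'cx': 250.846764401397, 'cy': 195.6519973116553, 'R': array([[-7.03219205e-04, -9.99980393e-01,  6.22248593e-03],
       [-9.82371888e-01, -4.72396135e-04, -1.86936485e-01],
       [ 1.86935760e-01, -6.24425259e-03, -9.82352295e-01]]), 't': array([-0.00875266,  0.61517533,  1.04598338])}
0.022 ['MotionError', '__class__', '__delattr__', '__dict__', '__dir__', '__doc__', '__eq__', '__format__', '__ge__', '__getattribute__', '__getstate__', '__gt__', '__hash__', '__init__', '__init_subclass__', '__le__', '__lt__', '__module__', '__ne__', '__new__', '__reduce__', '__reduce_ex__', '__repr__', '__setattr__', '__sizeof__', '__str__', '__subclasshook__', '__weakref__', 'finger_overhang']
```

View pics/scene0.png

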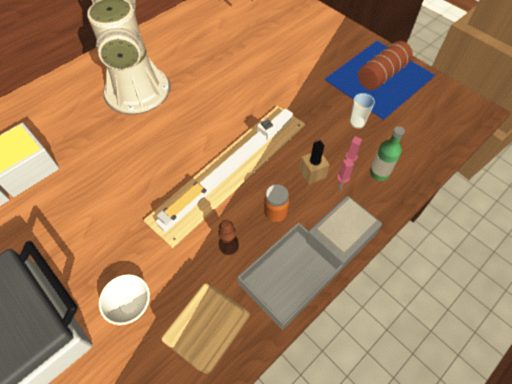

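View pics/top0.png

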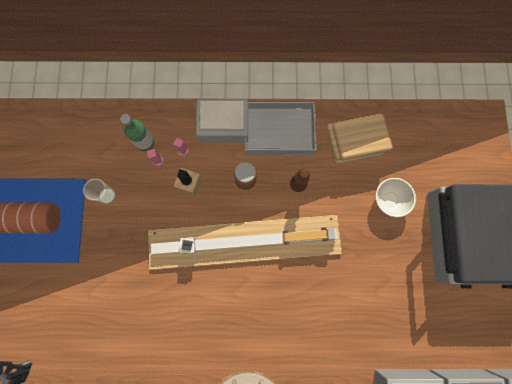

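The top view shows the board from (150,250) to (340,235), with the fence at about (333,234), the brass gauge at (305,237) and the stop at (187,246). Candidates for the driver are the black-handled one in the pale block at (188,180), and the pink tools at (181,147) and (155,157). I choose the black one and check it in a crop.

```bash
python3 - <<'E'
import cv2
a=cv2.imread("pics/top0.png")
c=a[130:280,140:350]; cv2.imwrite("pics/topc.png",cv2.resize(c,None,fx=3.8,fy=3.8,interpolation=cv2.INTER_CUBIC))
a=cv2.imread("pics/scene0.png")
c=a[90:250,140:380]; cv2.imwrite("pics/scenec.png",cv2.resize(c,None,fx=3.3,fy=3.3,interpolation=cv2.INTER_CUBIC))
E
```

```text
(no output)
```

View pics/topc.png

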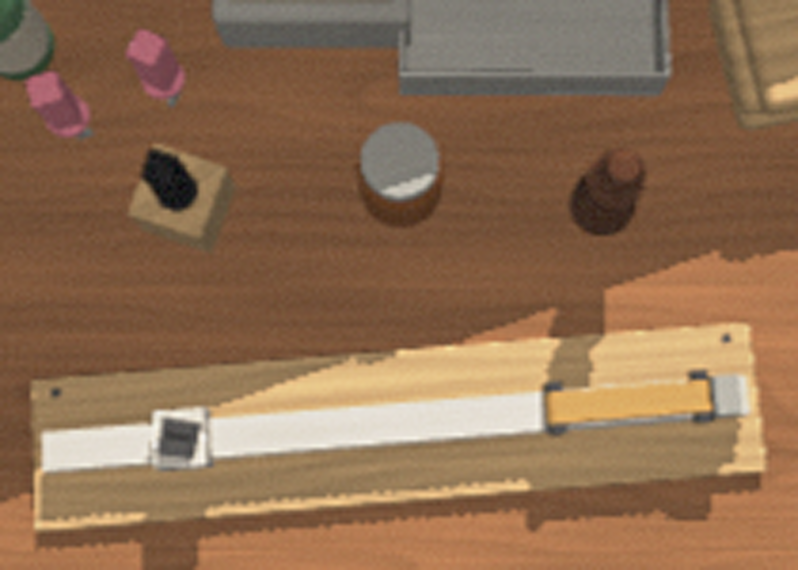

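View pics/scenec.png

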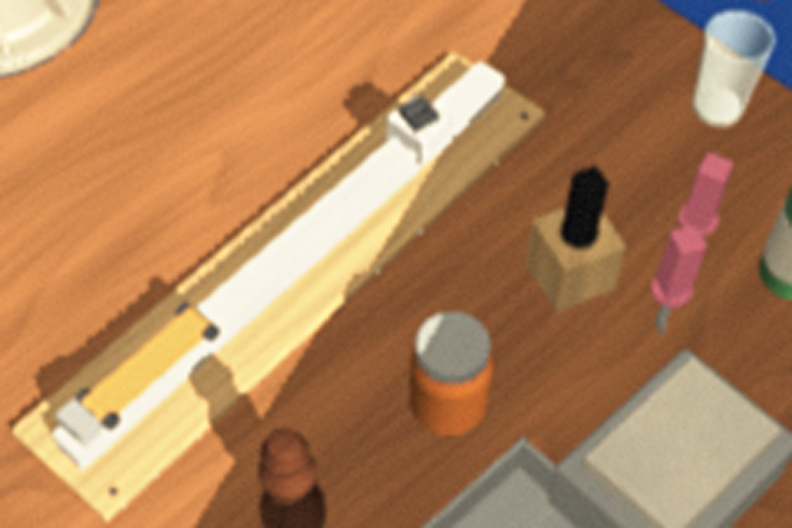

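The crop confirms it: the black square handle stands in the pale block, and the pink ones lie or stand elsewhere. Now I measure.

```bash
cat > h.py <<'E'
from workcell import monitor, cams, job, env
import cv2, numpy as np
from scipy.spatial.transform import Rotation as Rn
def ray(c,u,v):
    d=c["R"].T@np.array([(u-c["cx"])/c["fx"],(v-c["cy"])/c["fy"],1]); o=-c["R"].T@c["t"]; return o,d
def onplane(c,u,v,z):
    o,d=ray(c,u,v); return o+d*(z-o[2])/d[2]
def proj(c,X):
    p=c["R"]@np.asarray(X)+c["t"]; return p[0]/p[2]*c["fx"]+c["cx"],p[1]/p[2]*c["fy"]+c["cy"]
def pose():
    s=monitor.get_state(); q=s["orientation"]; R=Rn.from_quat([q[1],q[2],q[3],q[0]]).as_matrix(); return s,s["tcp_pos"],R
def snap(name,fn):
    c=cams.calibration(name); p,d=cams.read_camera(name); cv2.imwrite(fn,p[:,:,::-1]); return c,p,d
E
python3 - <<'E'
from h import *
a=cv2.imread("pics/top0.png"); c=cams.calibration("top"); hsv=cv2.cvtColor(a,cv2.COLOR_BGR2HSV)
x0,y0=140,130
def rp(m,name,z,big=True):
    n,l,st,ce=cv2.connectedComponentsWithStats(m.astype(np.uint8))
    i=1+np.argmax(st[1:,4]); cnt=cv2.findContours((l==i).astype(np.uint8),cv2.RETR_EXTERNAL,cv2.CHAIN_APPROX_NONE)[0][0]
    pts=np.array([onplane(c,u,v,z)[:2] for u,v in cnt[:,0]],np.float32)
    r=cv2.minAreaRect(pts*1000); print(name,st[i],np.round(ce[i],1),"centroid",np.round(onplane(c,*ce[i],z)*1000,1),r)
def box(m,u0,u1,v0,v1):
    k=np.zeros(m.shape,bool);k[v0:v1,u0:u1]=m[v0:v1,u0:u1];return k
H,S,V=[hsv[...,i].astype(int) for i in range(3)]
print("gold px",hsv[237,305],"rail",hsv[242,240],"wood",hsv[225,250],hsv[255,250],"block",hsv[188,184],hsv[187,195])
gold=(S>130)&(V>180)&(H>12)&(H<25); rp(box(gold,280,340,225,245),"gauge top",.056)
rail=(S<40)&(V>170); rp(box(rail,140,290,230,265),"rail",.040)
dark=(V<110)&(S<80); rp(box(dark,175,200,235,255),"screw",.073)
blk=(V<40); rp(box(blk,170,200,165,190),"driver dark",.1)
# jig corners from crop (scale 3.8): pixel = crop/3.8+off
for nm,(u,v),z in [("base TL",(32,383),.012),("TR",(750,324),.012),("BR",(765,470),.012),("BL",(35,527),.012),
  ("bolt L",(56,392),.012),("boltR",(726,338),.012),
  ("railL top",(41,431),.04),("railL bot",(43,470),.04),
  ("fence TR",(746,374),.06),("fence BR",(748,416),.06),
  ("blkT",(157,144),.066),("blkR",(231,176),.066),("blkB",(206,236),.066),("blkL",(130,213),.066),("blkB2",(203,249),.0)]:
    print(nm,np.round(onplane(c,u/3.8+x0-.37,v/3.8+y0-.37,z)*1000,1))
E
```

```text
gold px [ 18 140 224] rail [ 20  20 227] wood [ 17 108 217] [ 17 107 159] block [ 17 105 153] [ 17 106 103]
gauge top [284 230  43  11 307] [304.9 235.5] centroid [ 497.1 -166.9   56. ] ((497.7434997558594, -167.20867919921875), (22.585092544555664, 122.54032135009766), 4.611717224121094)
rail [ 151  233  132   21 1282] [218. 243.] centroid [476.3  88.1  40. ] ((474.9356689453125, 91.27658081054688), (42.740779876708984, 387.8716735839844), 2.8463516235351562)
screw [182 241  10  10  78] [186.5 245.2] centroid [468.2 175.3  73. ] ((468.16192626953125, 175.11485290527344), (24.803590774536133, 24.600807189941406), 80.63973236083984)
driver dark [178 170  13  15 120] [184.2 177.2] centroid [661.3 183.7 100. ] ((662.3058471679688, 184.4805450439453), (47.16202926635742, 25.445524215698242), 34.36630630493164)
base TL [516.1 303.7  12. ]
TR [ 563.8 -274.    12. ]
BR [ 447.  -280.8   12. ]
BL [403.  295.5  12. ]
bolt L [508.9 284.1  12. ]
boltR [ 552.4 -254.1   12. ]
railL top [476.2 287.2  40. ]
railL bot [446.3 284.2  40. ]
fence TR [ 518.4 -257.7   60. ]
fence BR [ 486.2 -257.8   60. ]
blkT [699.3 200.4  66. ]
blkR [673.4 141.5  66. ]
blkB [625.4 159.8  66. ]
blkL [643.6 219.5  66. ]
blkB2 [627.7 171.8   0. ]
```

```bash
cat >> h.py <<'E'
yaw=np.deg2rad(4.68); BC=np.array([.4825,.0111])
try:
    import json; _j=json.load(open("board.json")); yaw=_j["yaw"]; BC=np.array(_j["c"])
except Exception: pass
bx=np.array([np.cos(yaw),np.sin(yaw),0]); by=np.array([-np.sin(yaw),np.cos(yaw),0])
def bw(x,y,z): return np.r_[BC,0]+bx*x+by*y+np.array([0,0,z])   # board->world (m)
def wb(p): d=np.asarray(p)-np.r_[BC,0]; return np.array([d@bx,d@by,d[2]])
def Rtool(xdir):  # tool y down, x along xdir
    x=np.array(xdir,float); x/=np.linalg.norm(x); y=np.array([0,0,-1.]); return np.stack([x,y,np.cross(x,y)],1)
def plan(P,R,pt,Rt,n,g,wps=None,ndig=1):
    """n equal rows from pose P,R to pt,Rt; prints rows in tool axes (mm,deg)"""
    rv=Rn.from_matrix(R.T@Rt).as_rotvec(); out=[]; p,r=P.copy(),R.copy()
    for i in range(1,n+1):
        tgt=(P+(pt-P)*i/n) if wps is None else wps[i-1]
        Rg=R@Rn.from_rotvec(rv*i/n).as_matrix()
        s=r.T@(tgt-p)*1000; t=np.rad2deg(Rn.from_matrix(r.T@Rg).as_rotvec())
        out.append(f"{g:g} "+" ".join(f"{v:.{ndig}f}" for v in np.r_[s,t])); p,r=tgt,Rg
    return "; ".join(out).replace("-0.0 ","0 ")
def show():
    s,P,R=pose(); print("t",round(s["clock"],2),"tcp",np.round(P*1000,2),"board",np.round(wb(P)*1000,2),"gap",round(s["finger_gap"]*1000,1),"F",np.round(s["wrist_force"],2),"q",np.round(s["joint_pos"],3)); print("x",np.round(R[:,0],3),"y",np.round(R[:,1],3)); return s,P,R
E
python3 - <<'E'
from h import *
s,P,R=show()
c,p,d=snap("wrist","pics/w0.png"); print(c, "cam pos",-c["R"].T@c["t"]-P)
for sg in (1,-1):
    Rt=Rtool(sg*bx); print(sg,np.rad2deg(Rn.from_matrix(R.T@Rt).as_rotvec()))
E
```

```text
t 0.1 tcp [206.54 536.17 252.51] board [-232.2   545.84  252.51] gap 85.3 F [0.21 0.95 0.26] q [1.063 0.314 0.045 1.304 0.    1.431]
x [ 0.36   0.933 -0.002] y [-0.001 -0.001 -1.   ]
{'fx': 273.7279332082574, 'fy': 273.7279332082574, 'cx': 256.5986421258094, 'cy': 191.13618713501046, 'R': array([[ 0.36067498,  0.9326892 , -0.00210239],
       [ 0.89221806, -0.34436605,  0.29216257],
       [ 0.27177288, -0.10725152, -0.95636636]]), 't': array([-0.57363978, -0.03699274,  0.38174117])} cam pos [-0.07038327  0.02705696  0.12217485]
1 [ 3.81941605e-02  6.42461540e+01 -9.07986865e-02]
-1 [-1.02714271e-01 -1.15753801e+02 -4.32064107e-02]
```

View pics/w0.png

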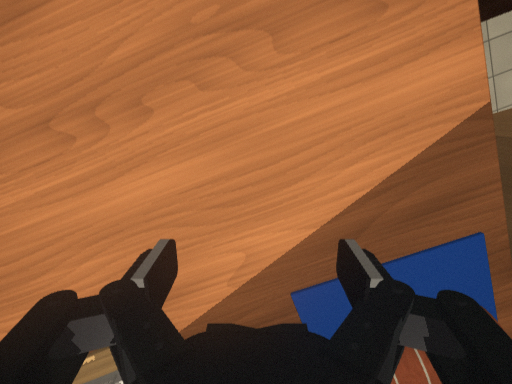

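```bash
cat >> h.py <<'E'
def polar(P,pt,n):
    a0,a1=np.arctan2(P[1],P[0]),np.arctan2(pt[1],pt[0]); r0,r1=np.hypot(*P[:2]),np.hypot(*pt[:2])
    return [np.array([(r0+(r1-r0)*f)*np.cos(a0+(a1-a0)*f),(r0+(r1-r0)*f)*np.sin(a0+(a1-a0)*f),P[2]+(pt[2]-P[2])*f]) for f in np.arange(1,n+1)/n]
E
python3 - <<'E'
from h import *
s,P,R=show()
pt=bw(0,-.20,.16); print(pt)
print(plan(P,R,pt,Rtool(bx),16,1,polar(P,pt,16)).replace("; ","\n"))
E
```

```text
t 0.15 tcp [206.61 536.23 252.62] board [-232.13  545.89  252.62] gap 85.4 F [ 0.53  0.36 -0.73] q [1.063 0.314 0.045 1.304 0.    1.431]
x [ 0.36   0.933 -0.001] y [-0.001 -0.001 -1.   ]
[ 0.49881812 -0.18823319  0.16      ]
1 -5.3 5.8 -55.8 0.0 4.0 -0.0
1 -6.8 5.8 -55.4 0.0 4.0 -0.0
1 -8.3 5.8 -54.9 0.0 4.0 -0.0
1 -9.8 5.8 -54.4 0.0 4.0 -0.0
1 -11.3 5.8 -53.9 0.0 4.0 -0.0
1 -12.7 5.8 -53.3 0.0 4.0 -0.0
1 -14.1 5.8 -52.7 0.0 4.0 -0.0
1 -15.5 5.8 -52.0 0.0 4.0 -0.0
1 -16.9 5.8 -51.3 0.0 4.0 -0.0
1 -18.2 5.8 -50.6 0.0 4.0 -0.0
1 -19.6 5.8 -49.8 0.0 4.0 -0.0
1 -20.8 5.8 -49.1 0.0 4.0 -0.0
1 -22.1 5.8 -48.2 0.0 4.0 -0.0
1 -23.3 5.8 -47.4 0.0 4.0 -0.0
1 -24.5 5.8 -46.5 0.0 4.0 -0.0
1 -25.7 5.8 -45.5 0.0 4.0 -0.0
```

drive_tool(plan="1 -5 6 -56 0 4 0; 1 -7 6 -55 0 4 0; 1 -8 6 -55 0 4 0; 1 -10 6 -54 0 4 0; 1 -11 6 -54 0 4 0; 1 -13 6 -53 0 4 0; 1 -14 6 -53 0 4 0; 1 -16 6 -52 0 4 0")

```text
clock: 1.15
tcp_pos: [0.5105, 0.2206, 0.2005]
orientation: [-0.672, 0.672, 0.22, -0.222]
wrist_force: [-0.0, -0.2, -1.1]
finger_gap: 0.0853
```

```bash
python3 - <<'E'
from h import *
s,P,R=show()
pt=bw(0,-.20,.16); print(pt)
print(plan(P,R,pt,Rtool(bx),8,1,polar(P,pt,8)).replace("; ","\n"))
E
```

```text
t 1.15 tcp [510.52 220.58 200.47] board [ 45.02 206.5  200.47] gap 85.3 F [-0.02 -0.16 -1.06] q [ 0.264  0.299 -0.104  1.17  -0.     1.198]
x [ 0.804  0.594 -0.002] y [-0.002 -0.001 -1.   ]
[ 0.49881812 -0.18823319  0.16      ]
1 -17.3 5.1 -50.5 0.0 4.0 -0.0
1 -18.5 5.1 -49.7 0.0 4.0 -0.0
1 -19.8 5.1 -49.0 0.0 4.0 -0.0
1 -21.0 5.1 -48.1 0.0 4.0 -0.0
1 -22.2 5.1 -47.3 0.0 4.0 -0.0
1 -23.3 5.1 -46.4 0.0 4.0 -0.0
1 -24.4 5.1 -45.6 0.0 4.0 -0.0
1 -25.5 5.1 -44.6 0.0 4.0 -0.0
```

drive_tool(plan="1 -17 5 -50 0 4 0; 1 -19 5 -50 0 4 0; 1 -20 5 -49 0 4 0; 1 -21 5 -48 0 4 0; 1 -22 5 -47 0 4 0; 1 -23 5 -46 0 4 0; 1 -24 5 -46 0 4 0; 1 -25 5 -44 0 4 0")

```text
clock: 2.15
tcp_pos: [0.4956, -0.2007, 0.157]
orientation: [-0.707, 0.707, 0.019, -0.021]
wrist_force: [0.8, -0.1, 1.0]
finger_gap: 0.0853
```

```bash
python3 - <<'E'
from h import *
s,P,R=show()
c,p,d=snap("wrist","pics/w1.png"); np.savez("w1.npz",**c)
E
```

```text
t 2.15 tcp [ 495.61 -200.69  156.95] board [  -4.21 -212.15  156.95] gap 85.3 F [ 0.82 -0.14  0.99] q [-0.534  0.286 -0.233  1.053 -0.002  0.979]
x [ 0.998  0.058 -0.003] y [-0.003 -0.001 -1.   ]
```

View pics/w1.png

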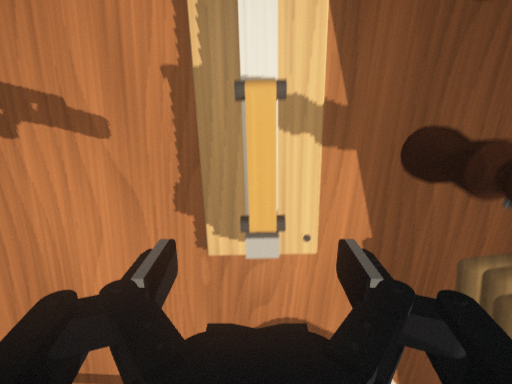

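The gauge lies on the rail. Its buttons are at about (240,91)/(281,90) for end b and (245,223)/(281,223) for end a. The fence is at (262,246).

```bash
cat > meas.py <<'E'
from h import *
def blobs(m,box,mina=20):
    k=np.zeros(m.shape,np.uint8);u0,u1,v0,v1=box;k[v0:v1,u0:u1]=m[v0:v1,u0:u1]
    n,l,st,ce=cv2.connectedComponentsWithStats(k); return [(st[i],ce[i]) for i in range(1,n) if st[i,4]>=mina]
E
python3 - <<'E'
from meas import *
c=dict(np.load("w1.npz")); a=cv2.imread("pics/w1.png"); hsv=cv2.cvtColor(a,cv2.COLOR_BGR2HSV)
V=hsv[...,2]; S=hsv[...,1]
print(hsv[91,239],hsv[91,282],hsv[223,245],hsv[223,281])
m=(V<95)&(S<110)
B={}
for st,ce in blobs(m,(225,300,70,240)): 
    X=onplane(c,*ce,.048); print(st,np.round(ce,1),np.round(X*1000,1),np.round(wb(X)*1000,1))
g=((S>130)&(V>150)&(hsv[...,0]>14)&(hsv[...,0]<25)).astype(np.uint8); k=np.zeros_like(g);k[80:234,235:290]=g[80:234,235:290]
cnt=max(cv2.findContours(k,cv2.RETR_EXTERNAL,cv2.CHAIN_APPROX_NONE)[0],key=cv2.contourArea)
pts=np.array([onplane(c,u,v,.056)[:2] for u,v in cnt[:,0]],np.float32)*1000; print(cv2.minAreaRect(pts))
for nm,u,v,z in [("bolt",307,238,.012),("base BL",209,254,.012),("base BR",317,252,.012),("fence L",246.5,236,.06),("fence R",279,235,.06),("railL far",239,2,.04),("railR far",277.5,2,.04)]:
    X=onplane(c,u,v,z); print(nm,np.round(X*1000,1),np.round(wb(X)*1000,1))
E
```

```text
[16 50 96] [16 66 97] [15 65 94] [ 13  64 100]
[235  82   9  18 129] [239.   90.2] [ 475.4 -114.1   48. ] [ -17.3 -124.2   48. ]
[277  82   9   4  23] [280.9  83. ] [ 508.1 -106.8   48. ] [  15.9 -119.6   48. ]
[278  93   8   5  28] [281.4  95.6] [ 509.3 -116.2   48. ] [  16.4 -129.1   48. ]
[241 216   7  11  58] [244.1 220.3] [ 484.2 -225.3   48. ] [ -17.6 -235.8   48. ]
[278 216   6   6  32] [280.5 218.8] [ 517.3 -222.    48. ] [  15.7 -235.2   48. ]
((496.30877685546875, -169.39498901367188), (24.52252960205078, 126.31887817382812), 4.4371514320373535)
bolt [ 551.8 -257.5   12. ] [  47.1 -273.4   12. ]
base BL [ 446.5 -283.1   12. ] [ -59.9 -290.3   12. ]
base BR [ 564.5 -273.7   12. ] [  58.5 -290.6   12. ]
fence L [ 487.4 -235.1   60. ] [ -15.2 -245.7   60. ]
fence R [ 515.9 -232.4   60. ] [  13.4 -245.4   60. ]
railL far [472.5 -51.2  40. ] [-15.  -61.3  40. ]
railR far [501.5 -49.6  40. ] [ 14. -62.  40.]
```

```bash
python3 - <<'E'
from h import *
import json
# keep point at y=-.17 fixed, with shift
anchor=bw(-.0008,-.1704,0)[:2]; y2=np.deg2rad(4.6); b2=np.array([-np.sin(y2),np.cos(y2)])
c=anchor-b2*(-.17); json.dump({"yaw":y2,"c":list(c)},open("board.json","w")); print(c)
E
python3 - <<'E'
from h import *
s,P,R=show()
pt=bw(0,-.237,.075)
print(plan(P,R,pt,Rtool(bx),3,1).replace("; ","\n"))
E
```

```text
[0.48197189 0.01065526]
t 2.2 tcp [ 493.34 -205.61  156.22] board [  -6.01 -216.48  156.22] gap 85.2 F [-1.01 -3.61 -0.12] q [-0.542  0.287 -0.234  1.052 -0.006  0.978]
x [ 0.999  0.05  -0.005] y [-0.005 -0.004 -1.   ]
1 2.4 27.1 -6.7 0.1 -0.6 -0.1
1 2.2 27.1 -6.7 0.1 -0.6 -0.1
1 2.1 27.1 -6.8 0.1 -0.6 -0.1
```

drive_tool(plan="1 2 27 -6.7 0 -0.6 0; 1 2 27 -6.7 0 -0.6 0; 1 2 27 -6.8 0 0 0; 1 0 0 0 0 0 0")

```text
clock: 2.7
tcp_pos: [0.4988, -0.2285, 0.0729]
orientation: [-0.706, 0.708, 0.022, -0.026]
wrist_force: [-0.2, 0.9, 0.4]
finger_gap: 0.0856
```

```bash
python3 - <<'E'
from h import *
s,P,R=show()
c,p,d=snap("wrist","pics/w2.png"); np.savez("w2.npz",**c)
pt=bw(0,-.237,.051)
print(plan(P,R,pt,Rtool(bx),2,1).replace("; ","\n"))
E
```

```text
t 2.7 tcp [ 498.82 -228.53   72.86] board [  -2.39 -239.77   72.86] gap 85.6 F [-0.21  0.94  0.42] q [-0.573  0.387 -0.315  0.872 -0.006  0.931]
x [ 0.998  0.067 -0.006] y [-0.006 -0.003 -1.   ]
1 1.2 10.9 1.4 0.1 -0.4 -0.2
1 1.2 10.9 1.4 0.1 -0.4 -0.2
```

View pics/w2.png

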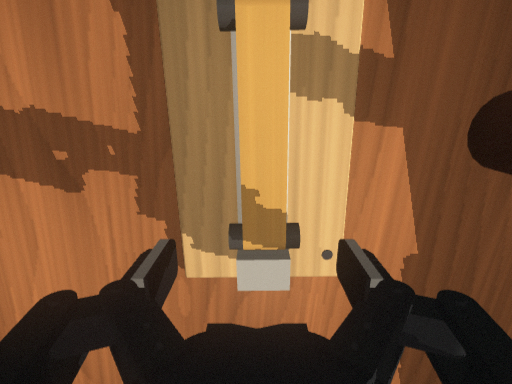

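```bash
python3 - <<'E'
from meas import *
c=dict(np.load("w2.npz"))
for u,v in [(235.5,236),(293,236),(227,14),(299,14)]:
    X=onplane(c,u,v,.050); print(np.round(wb(X)*1000,1))
for u,v in [(238,251),(290,251)]:
    X=onplane(c,u,v,.060); print("fence",np.round(wb(X)*1000,1))
E
```

```text
[ -15.8 -236.7   50. ]
[  17.8 -237.1   50. ]
[ -15.5 -123.7   50. ]
[  17.8 -124.2   50. ]
fence [ -13.7 -240.9   60. ]
fence [  15.  -241.2   60. ]
```

drive_tool(plan="1 1.5 11 1.4 0 -0.4 0; 1 1.5 11 1.4 0 -0.4 0; 1 0 0 0 0 0 0; -1 0 0 0 0 0 0; -1 0 0 0 0 0 0; -1 0 0 0 0 0 0; -1 0 0 0 0 0 0", grip_force=35)

```text
clock: 3.62
tcp_pos: [0.5043, -0.2255, 0.0543]
orientation: [-0.704, 0.709, 0.03, -0.03]
wrist_force: [-0.3, -0.2, -1.5]
finger_gap: 0.0393
```

```bash
python3 - <<'E'
from h import *
s,P,R=show()
E
```

```text
t 3.62 tcp [ 504.28 -225.48   54.3 ] board [   3.3  -237.16   54.3 ] gap 39.3 F [-0.3  -0.16 -1.46] q [-0.563  0.409 -0.334  0.824 -0.006  0.924]
x [ 0.996  0.084 -0.001] y [-0.    -0.007 -1.   ]
```

```bash
cat > arc.py <<'E'
from h import *
import sys, json
# usage: arc.py init | arc.py <n> <dtheta_deg per row> [lowbias mm at top]
if sys.argv[1]=="init":
    s,P,R=show(); x=R[:,0]
    json.dump({"P0":list(P)},open("arc.json","w")); sys.exit()
P0=np.array(json.load(open("arc.json"))["P0"]); s,P,R=show()
n=int(sys.argv[2-1]); dt=float(sys.argv[2]); bias=float(sys.argv[3])/1000 if len(sys.argv)>3 else 0
L=.114
d=P-P0; Y=d@by; Z=d[2]; th=np.rad2deg(np.arctan2(Z,L-Y)); r=np.hypot(Z,L-Y)*1000
print("theta",round(th,2),"radius",round(r,2),"xdev",round((d@bx)*1000,2))
w=[]
for i in range(1,n+1):
    t=np.deg2rad(min(th+dt*i,180)); w.append(P0+by*L*(1-np.cos(t))+np.array([0,0,L*np.sin(t)-bias*max(np.sin(t),0)]))
print(plan(P,R,w[-1],Rtool(bx),n,-1,w).replace("; ","\n"))
E
python3 arc.py init; python3 arc.py 4 5
```

```text
t 3.62 tcp [ 504.28 -225.48   54.3 ] board [   3.3  -237.16   54.3 ] gap 39.3 F [-0.3  -0.16 -1.46] q [-0.563  0.409 -0.334  0.824 -0.006  0.924]
x [ 0.996  0.084 -0.001] y [-0.    -0.007 -1.   ]
t 3.62 tcp [ 504.28 -225.48   54.3 ] board [   3.3  -237.16   54.3 ] gap 39.3 F [-0.3  -0.16 -1.46] q [-0.563  0.409 -0.334  0.824 -0.006  0.924]
x [ 0.996  0.084 -0.001] y [-0.    -0.007 -1.   ]
theta 0.0 radius 114.0 xdev 0.0
-1 0 -9.9 0.4 0.1 0.1 -0.0
-1 0 -9.9 1.2 0.1 0.1 -0.0
-1 0.0 -9.7 2.1 0.1 0.1 -0.0
-1 0.0 -9.5 3.0 0.1 0.1 -0.0
```

drive_tool(plan="-1 0 -9.9 0.4 0 0 0; -1 0 -9.9 1.2 0 0 0; -1 0 -9.7 2.1 0 0 0; -1 0 -9.5 3 0 0 0")

```text
clock: 4.12
tcp_pos: [0.5029, -0.2171, 0.0948]
orientation: [-0.705, 0.708, 0.029, -0.03]
wrist_force: [-0.6, 1.2, -3.0]
finger_gap: 0.039
```

```bash
python3 arc.py 4 5; python3 - <<'E'
from h import *
snap("wrist","pics/w3.png")
E
```

```text
t 4.12 tcp [ 502.87 -217.13   94.83] board [   2.56 -228.73   94.83] gap 39.0 F [-0.64  1.15 -3.01] q [-0.552  0.36  -0.293  0.916 -0.005  0.935]
x [ 0.996  0.084 -0.002] y [-0.002 -0.004 -1.   ]
theta 21.0 radius 113.08 xdev -0.74
-1 0.7 -9.5 3.1 0.1 0.0 -0.0
-1 0 -8.8 4.7 0.1 0.0 -0.0
-1 0.0 -8.3 5.5 0.1 0.0 -0.0
-1 0.0 -7.8 6.2 0.1 0.0 -0.0
```

View pics/w3.png

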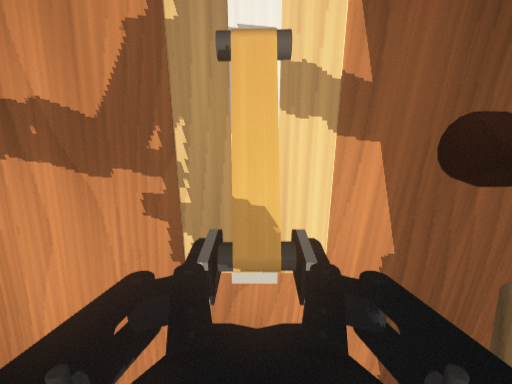

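End a is pinched between the pads at (225,258)/(290,258) and is rising. End b is still on the rail at (223,45)/(285,44).

```bash
python3 arc.py 7 5
```

```text
t 4.17 tcp [ 503.38 -217.1    96.14] board [   3.07 -228.74   96.14] gap 39.1 F [-0.63  0.67 -0.67] q [-0.551  0.359 -0.292  0.918 -0.004  0.935]
x [ 0.996  0.084 -0.001] y [-0.    -0.005 -1.   ]
theta 21.62 radius 113.56 xdev -0.23
-1 0.2 -9.3 3.6 0.0 0.0 -0.0
-1 0.0 -8.7 4.8 0.0 0.0 -0.0
-1 0.0 -8.3 5.5 0.0 0.0 -0.0
-1 0.0 -7.7 6.3 0.0 0.0 -0.0
-1 0.0 -7.2 6.9 0.0 0.0 -0.0
-1 0.0 -6.5 7.5 0.0 0.0 -0.0
-1 0.0 -5.8 8.1 0.0 0.0 -0.0
```

drive_tool(plan="-1 0.2 -9.3 3.6 0 0 0; -1 0 -8.7 4.8 0 0 0; -1 0 -8.3 5.5 0 0 0; -1 0 -7.7 6.3 0 0 0; -1 0 -7.2 6.9 0 0 0; -1 0 -6.5 7.5 0 0 0; -1 0 -5.8 8.1 0 0 0")

```text
clock: 5.05
tcp_pos: [0.4993, -0.171, 0.1528]
orientation: [-0.705, 0.708, 0.029, -0.03]
wrist_force: [-0.4, 0.9, -2.6]
finger_gap: 0.039
```

```bash
python3 arc.py 8 6 0.3; python3 - <<'E'
from h import *
snap("wrist","pics/w4.png")
E
```

```text
t 5.05 tcp [ 499.3  -171.04  152.82] board [   2.7  -182.5   152.82] gap 39.0 F [-0.43  0.93 -2.56] q [-0.48   0.275 -0.26   1.035 -0.004  1.007]
x [ 0.996  0.084 -0.002] y [-0.001 -0.004 -1.   ]
theta 58.94 radius 115.0 xdev -0.61
-1 0.6 -4.5 11.0 0.0 0.0 -0.0
-1 0.0 -4.5 11.0 0.0 0.0 -0.0
-1 0.0 -3.3 11.5 0.0 0.0 -0.0
-1 0.0 -2.1 11.7 0.0 0.0 -0.0
-1 0.0 -0.9 11.9 0.0 0.0 -0.0
-1 0.0 0.4 11.9 0.0 0.0 -0.0
-1 0.0 1.6 11.8 0.0 0.0 -0.0
-1 0.0 2.9 11.6 0.0 0.0 -0.0
```

View pics/w4.png

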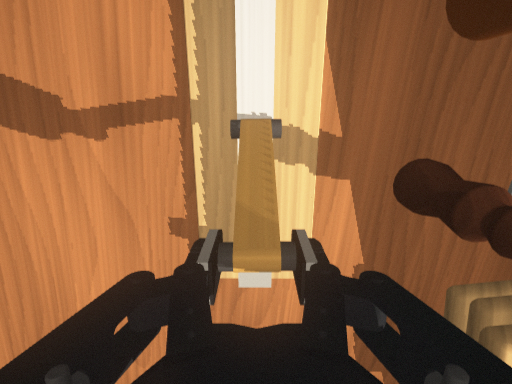

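```bash
python3 - <<'E'
from meas import *
c=cams.calibration("wrist")
for u,v in [(235.5,129),(276.5,128.5)]:
    X=onplane(c,u,v,.049); print(np.round(wb(X)*1000,1))
E
python3 arc.py 5 6 0.8
```

```text
[ -15.5 -124.2   49. ]
[  17.6 -123.7   49. ]
t 5.1 tcp [ 499.38 -170.17  153.56] board [   2.85 -181.64  153.56] gap 39.0 F [ 0.31  1.01 -2.56] q [-0.479  0.274 -0.259  1.036 -0.004  1.007]
x [ 0.996  0.085 -0.001] y [-0.001 -0.004 -1.   ]
theta 59.49 radius 115.2 xdev -0.45
-1 0.5 -3.8 11.2 0.0 0.1 -0.0
-1 0.0 -4.4 11.1 0.0 0.1 -0.0
-1 0.0 -3.2 11.5 0.0 0.1 -0.0
-1 0.0 -2.0 11.8 0.0 0.1 -0.0
-1 0.0 -0.7 11.9 0.0 0.1 -0.0
```

drive_tool(plan="-1 0.5 -3.6 11.2 0 0 0; -1 0 -4 11.1 0 0 0; -1 0 -3.2 11.5 0 0 0; -1 0 -2 11.8 0 0 0")

```text
clock: 5.6
tcp_pos: [0.4957, -0.1228, 0.1677]
orientation: [-0.704, 0.709, 0.029, -0.03]
wrist_force: [0.5, -0.3, -2.0]
finger_gap: 0.0394
```

```bash
python3 arc.py 6 6 0.8; python3 - <<'E'
from h import *
snap("wrist","pics/w5.png")
E
```

```text
t 5.6 tcp [ 495.73 -122.79  167.65] board [   3.01 -134.12  167.65] gap 39.4 F [ 0.54 -0.35 -2.04] q [-0.397  0.232 -0.278  1.058 -0.006  1.09 ]
x [ 0.996  0.084 -0.001] y [-0.    -0.006 -1.   ]
theta 84.48 radius 113.88 xdev -0.29
-1 0.3 0.1 11.9 0.1 0.0 -0.0
-1 0.0 0.7 11.9 0.1 0.0 -0.0
-1 0.0 1.9 11.8 0.1 0.0 -0.0
-1 0.0 3.1 11.5 0.1 0.0 -0.0
-1 0.0 4.3 11.1 0.1 0.0 -0.0
-1 0.0 5.5 10.6 0.1 0.0 -0.0
```

View pics/w5.png

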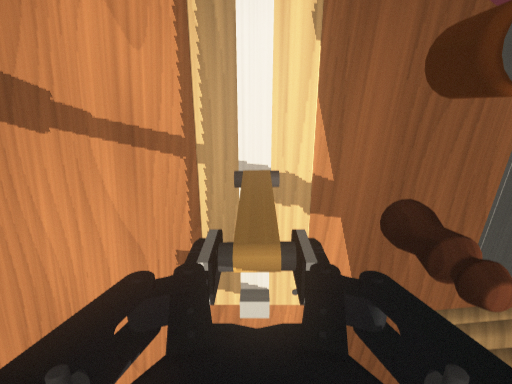

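```bash
python3 - <<'E'
from meas import *
c=cams.calibration("wrist")
for u,v in [(239,180),(275,179)]:
    X=onplane(c,u,v,.050); print(np.round(wb(X)*1000,1))
E
python3 arc.py 6 6 1.0
```

```text
[ -14.3 -121.5   50. ]
[  18.2 -120.4   50. ]
t 5.65 tcp [ 495.4  -121.33  167.7 ] board [   2.8  -132.63  167.7 ] gap 39.1 F [-0.77  1.25 -0.27] q [-0.395  0.231 -0.279  1.059 -0.005  1.091]
x [ 0.996  0.085 -0.001] y [-0.001 -0.005 -1.   ]
theta 85.22 radius 113.8 xdev -0.5
-1 0.6 0.4 11.9 0.0 0.0 -0.0
-1 0.0 0.8 11.9 0.0 0.0 -0.0
-1 0.0 2.1 11.7 0.0 0.0 -0.0
-1 0.0 3.3 11.5 0.0 0.0 -0.0
-1 0.0 4.5 11.1 0.0 0.0 -0.0
-1 0.0 5.6 10.5 0.0 0.0 -0.0
```

drive_tool(plan="-1 0.6 0.5 12 0 0 0; -1 0 0.9 12 0 0 0; -1 0 2.1 12 0 0 0; -1 0 3.3 11.5 0 0 0")

```text
clock: 6.15
tcp_pos: [0.4915, -0.0711, 0.162]
orientation: [-0.705, 0.708, 0.03, -0.03]
wrist_force: [-2.6, 1.6, 2.4]
finger_gap: 0.0393
```

```bash
python3 arc.py 6 6 1; python3 - <<'E'
from h import *
snap("wrist","pics/w6.png"); snap("scene","pics/s6.png")
E
```

```text
t 6.15 tcp [491.49 -71.08 162.01] board [  2.93 -82.23 162.01] gap 39.3 F [-2.56  1.55  2.39] q [-0.302  0.211 -0.32   1.038 -0.005  1.184]
x [ 0.996  0.084 -0.001] y [-0.    -0.005 -1.   ]
theta 110.81 radius 115.23 xdev -0.37
-1 0.4 6.8 10.5 0.1 0.0 -0.0
-1 0.0 5.8 10.4 0.1 0.0 -0.0
-1 0.0 6.9 9.7 0.1 0.0 -0.0
-1 0.0 7.9 8.9 0.1 0.0 -0.0
-1 0.0 8.7 8.0 0.1 0.0 -0.0
-1 0.0 9.5 7.1 0.1 0.0 -0.0
```

View pics/w6.png

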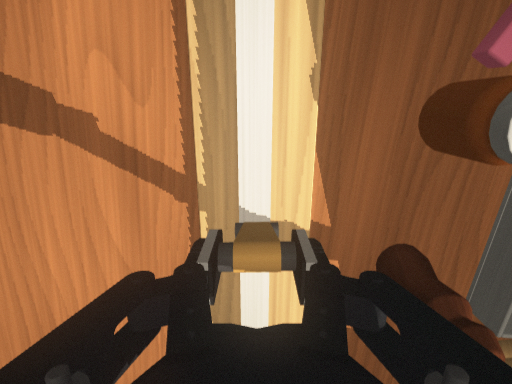

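View pics/s6.png

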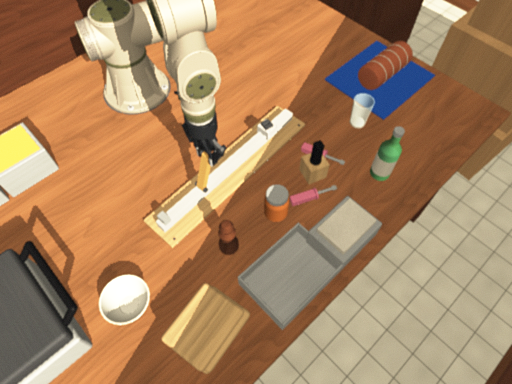

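The pink decoys have toppled or rolled on their own since the start; the arm has not been near them. I check the gauge's lean.

```bash
python3 - <<'E'
import cv2
from h import *
a=cv2.imread("pics/s6.png")
c=a[110:240,130:360]; cv2.imwrite("pics/s6c.png",cv2.resize(c,None,fx=3.4,fy=3.4,interpolation=cv2.INTER_CUBIC))
cc=cams.calibration("scene")
for y in (-.123,-.11,-.1,-.082): print(y,np.round(proj(cc,bw(0,y,.048)),1), np.round((np.array(proj(cc,bw(0,y,.048)))-[130,110])*3.4))
E
```

```text
-0.123 [199.2 186.9] [235. 262.]
-0.11 [202.5 184.1] [247. 252.]
-0.1 [205.  181.8] [255. 244.]
-0.082 [209.5 177.9] [270. 231.]
```

View pics/s6c.png

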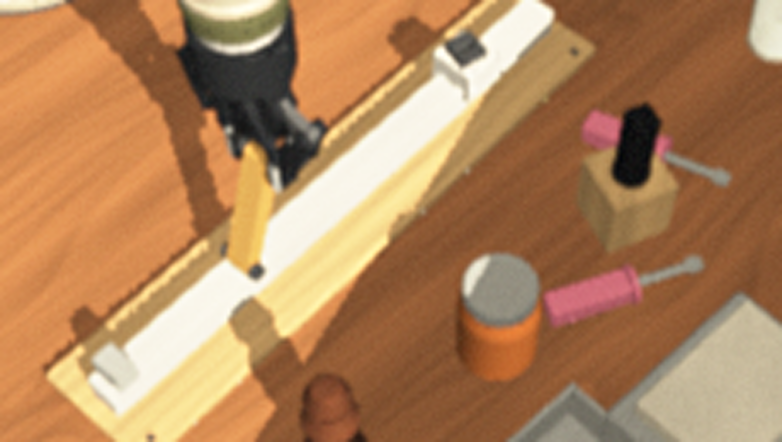

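```bash
python3 arc.py 8 5 0.3
```

```text
t 6.25 tcp [491.26 -70.38 161.7 ] board [  2.76 -81.52 161.7 ] gap 39.3 F [-2.05  2.34  4.84] q [-0.302  0.211 -0.321  1.038 -0.004  1.183]
x [ 0.996  0.086 -0.001] y [-0.001 -0.004 -1.   ]
theta 111.19 radius 115.19 xdev -0.54
-1 0.6 5.3 8.7 0.0 0.0 -0.0
-1 0.0 4.7 8.7 0.0 0.0 -0.0
-1 0.0 5.5 8.3 0.0 0.0 -0.0
-1 0.0 6.2 7.8 0.0 0.0 -0.0
-1 0.0 6.8 7.2 0.0 0.0 -0.0
-1 0.0 7.4 6.6 0.0 0.0 -0.0
-1 0.0 8.0 5.9 0.0 0.0 -0.0
-1 0.0 8.5 5.2 0.0 0.0 -0.0
```

drive_tool(plan="-1 0.3 5.3 8.7 0 0 0; -1 0 4.7 8.7 0 0 0; -1 0 5.5 8.3 0 0 0; -1 0 6.2 7.8 0 0 0; -1 0 6.8 7.2 0 0 0; -1 0 7.4 6.6 0 0 0; -1 0 8 5.9 0 0 0; -1 0 8 5.2 0 0 0")

```text
clock: 7.25
tcp_pos: [0.4869, -0.0058, 0.108]
orientation: [0.707, -0.706, -0.031, 0.03]
wrist_force: [-1.3, 1.7, -1.2]
finger_gap: 0.0393
```

```bash
python3 arc.py 6 4.5 0.0
```

```text
t 7.25 tcp [486.86  -5.83 108.04] board [  3.55 -16.83 108.04] gap 39.3 F [-1.28  1.69 -1.23] q [-0.179  0.241 -0.427  0.902  0.003  1.305]
x [0.996 0.087 0.002] y [ 0.002  0.002 -1.   ]
theta 153.19 radius 119.14 xdev 0.24
-1 -0.3 10.5 -0.9 0 0.1 0.0
-1 0.0 8.4 3.1 0 0.1 0.0
-1 0 8.6 2.4 0 0.1 0.0
-1 0 8.8 1.7 0 0.1 0.0
-1 0 8.9 1.0 0 0.1 0.0
-1 0 8.6 0.3 0 0.1 0.0
```

drive_tool(plan="-1 0 10 -0.9 0 0 0; -1 0 8.4 2.5 0 0 0; -1 0 8.6 2 0 0 0")

```text
clock: 7.62
tcp_pos: [0.4869, -0.0024, 0.0787]
orientation: [0.707, -0.706, -0.031, 0.03]
wrist_force: [0.2, 1.1, -1.4]
finger_gap: 0.0391
```

```bash
python3 arc.py 4 3.5 0.0
```

```text
t 7.62 tcp [486.9   -2.39  78.67] board [  3.86 -13.4   78.67] gap 39.1 F [ 0.22  1.1  -1.37] q [-0.171  0.273 -0.467  0.829  0.002  1.313]
x [0.996 0.087 0.002] y [ 0.002  0.001 -1.   ]
theta 167.48 radius 112.44 xdev 0.56
-1 -0.6 6.5 2.8 0 0.1 0.0
-1 0 6.9 0.9 0 0.1 0.0
-1 0 6.9 0.5 0 0.1 0.0
-1 0 4.0 0.1 0 0.1 0.0
```

drive_tool(plan="-1 -0.6 6 2.8 0 0 0; -1 0 6 0.9 0 0 0; -1 0 5 0.5 0 0 0; -1 0 3 0 0 0 0")

```text
clock: 8.12
tcp_pos: [0.4861, 0.0016, 0.0569]
orientation: [0.707, -0.706, -0.031, 0.03]
wrist_force: [-0.2, 0.4, -1.9]
finger_gap: 0.0387
```

```bash
python3 arc.py 2 1 0.0;  python3 - <<'E'
from h import *
snap("wrist","pics/w7.png"); 
E
```

```text
t 8.12 tcp [486.09   1.64  56.93] board [ 3.38 -9.32 56.93] gap 38.7 F [-0.17  0.42 -1.86] q [-1.630e-01  2.980e-01 -4.970e-01  7.740e-01  1.000e-03  1.322e+00]
x [0.996 0.086 0.002] y [ 0.002  0.001 -1.   ]
theta 178.68 radius 113.87 xdev 0.08
-1 -0.1 2.0 0.2 0 0.2 0.1
-1 0 0.6 0.0 0 0.2 0.1
```

View pics/w7.png

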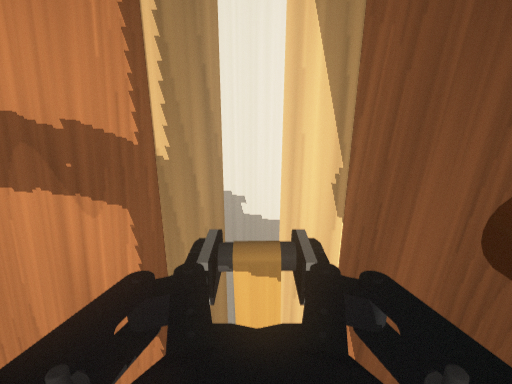

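drive_tool(plan="-1 0 1.8 0.4 0 0 0; -1 0 1.2 0.2 0 0 0; -1 0 0.8 0 0 0 0")

```text
clock: 8.55
tcp_pos: [0.4861, 0.0019, 0.0542]
orientation: [-0.706, 0.707, 0.031, -0.03]
wrist_force: [-3.5, 1.4, 8.9]
finger_gap: 0.0391
```

```bash
python3 arc.py 2 1 0.0
```

```text
t 8.55 tcp [486.09   1.85  54.15] board [ 3.4  -9.1  54.15] gap 39.1 F [-3.49  1.39  8.93] q [-0.162  0.301 -0.501  0.767  0.     1.323]
x [0.996 0.086 0.002] y [ 0.002 -0.    -1.   ]
theta -179.92 radius 114.06 xdev 0.1
-1 -0.1 2.0 -0.1 0.0 0.2 0.1
-1 0 2.0 -0.1 0.0 0.2 0.1
```

drive_tool(plan="0.6 0 0 0 0 0 0; 0.6 0 0 0 0 0 0; 0.6 -2 -5 -20 0 0 0; 0.6 0 -3 -30 0 0 0; 0.6 0 0 -30 0 0 0; 0.6 0 0 -25 0 0 0; 0.6 0 0 -6 0 0 0")

```text
clock: 9.43
tcp_pos: [0.4962, -0.1124, 0.0639]
orientation: [-0.705, 0.707, 0.034, -0.029]
wrist_force: [0.0, -0.7, -0.7]
finger_gap: 0.0685
```

```bash
python3 - <<'E'
from h import *
s,P,R=show()
c,p,d=snap("wrist","pics/w8.png"); np.savez("w8.npz",**c)
E
```

```text
t 9.43 tcp [ 496.22 -112.44   63.95] board [   4.33 -123.84   63.95] gap 68.5 F [ 0.04 -0.75 -0.69] q [-0.381  0.323 -0.439  0.802  0.     1.102]
x [0.996 0.088 0.007] y [ 0.007 -0.002 -1.   ]
```

View pics/w8.png

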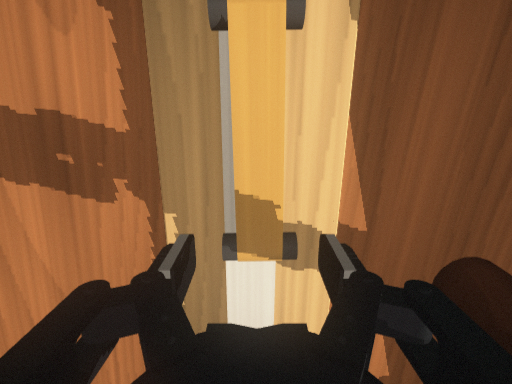

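```bash
python3 - <<'E'
from meas import *
c=dict(np.load("w8.npz"))
for u,v in [(229.5,246),(290.5,246),(218,14),(295,13)]:
    X=onplane(c,u,v,.050); print(np.round(wb(X)*1000,1))
for u,v in [(227,270),(275,270)]: print("rail",np.round(wb(onplane(c,u,v,.04))*1000,1))
for u,v in [(223,150)]: print("rail",np.round(wb(onplane(c,u,v,.04))*1000,1))
for u,v in [(234,150),(284,150)]: print("bar",np.round(wb(onplane(c,u,v,.056))*1000,1))
s,P,R=show(); print(plan(P,R,bw(.0033,-.1231,.0545),Rtool(bx),2,.6).replace("; ","\n"))
E
```

```text
[ -11.5 -122.7   50. ]
[  22.3 -122.6   50. ]
[-13.9 -10.6  50. ]
[ 19.4 -10.   50. ]
rail [ -14.4 -144.5   40. ]
rail [  15.  -144.4   40. ]
rail [-14.7 -71.   40. ]
bar [ -7.6 -68.5  56. ]
bar [ 16.1 -68.4  56. ]
t 9.47 tcp [ 496.15 -112.38   63.9 ] board [   4.26 -123.78   63.9 ] gap 68.1 F [ 0.85 -0.91 -0.92] q [-0.381  0.323 -0.439  0.802  0.     1.102]
x [0.996 0.088 0.007] y [ 0.007 -0.003 -1.   ]
0.6 -0.5 4.7 0.4 0.1 0.2 0.2
0.6 -0.5 4.7 0.3 0.1 0.2 0.2
```

drive_tool(plan="0.6 0.3 5 0.5 0 0.3 0.2; 0.6 0.3 5 0.4 0 0.3 0.2; 0.6 0 1 0 0 0 0; -1 0 0 0 0 0 0; -1 0 0 0 0 0 0; -1 0 0 0 0 0 0")

```text
clock: 10.22
tcp_pos: [0.4959, -0.1084, 0.0518]
orientation: [-0.706, 0.707, 0.028, -0.029]
wrist_force: [0.4, -0.9, -1.3]
finger_gap: 0.0391
```

```bash
python3 arc.py init; python3 arc.py 8 5
```

```text
t 10.22 tcp [ 495.94 -108.36   51.77] board [   4.38 -119.76   51.77] gap 39.1 F [ 0.39 -0.85 -1.3 ] q [-0.372  0.342 -0.447  0.783 -0.003  1.119]
x [ 0.997  0.08  -0.002] y [-0.002 -0.002 -1.   ]
t 10.22 tcp [ 495.94 -108.36   51.77] board [   4.38 -119.76   51.77] gap 39.1 F [ 0.39 -0.85 -1.3 ] q [-0.372  0.342 -0.447  0.783 -0.003  1.119]
x [ 0.997  0.08  -0.002] y [-0.002 -0.002 -1.   ]
theta 0.0 radius 114.0 xdev 0.0
-1 0 -9.9 0.4 0.0 0.0 -0.0
-1 0 -9.9 1.3 0.0 0.0 -0.0
-1 0 -9.7 2.1 0.0 0.0 -0.0
-1 0 -9.5 3.0 0.0 0.0 -0.0
-1 0 -9.2 3.8 0.0 0.0 -0.0
-1 0 -8.8 4.6 0.0 0.0 -0.0
-1 0 -8.4 5.3 0.0 0.0 -0.0
-1 0 -7.9 6.1 0.0 0.0 -0.0
```

drive_tool(plan="-1 0 -9.9 0.4 0 0 0; -1 0 -9.9 1.2 0 0 0; -1 0 -9.7 2.1 0 0 0; -1 -0.2 -9.5 3 0 0 0; -1 -0.2 -9.2 3.8 0 0 0; -1 -0.2 -8.8 4.6 0 0 0; -1 -0.2 -8.4 5.3 0 0 0")

```text
clock: 11.1
tcp_pos: [0.4926, -0.0859, 0.1212]
orientation: [0.707, -0.706, -0.027, 0.03]
wrist_force: [1.2, 0.0, -2.9]
finger_gap: 0.0389
```

```bash
python3 arc.py 6 5; python3 - <<'E'
from h import *
c,p,d=snap("wrist","pics/w9.png"); np.savez("w9.npz",**c)
E
```

```text
t 11.1 tcp [492.57 -85.85 121.21] board [  2.83 -97.05 121.21] gap 38.9 F [ 1.22  0.01 -2.87] q [-3.330e-01  2.550e-01 -3.720e-01  9.470e-01 -1.000e-03  1.158e+00]
x [ 0.997  0.08  -0.003] y [-0.003  0.    -1.   ]
theta 37.26 radius 114.7 xdev -1.55
-1 1.5 -7.2 6.9 0 0 -0.0
-1 0 -7.1 7.0 0 0 -0.0
-1 0 -6.4 7.6 0 0 -0.0
-1 0 -5.7 8.1 0 0 -0.0
-1 0 -5.0 8.6 0 0 -0.0
-1 0 -4.2 9.0 0 0 -0.0
```

View pics/w9.png

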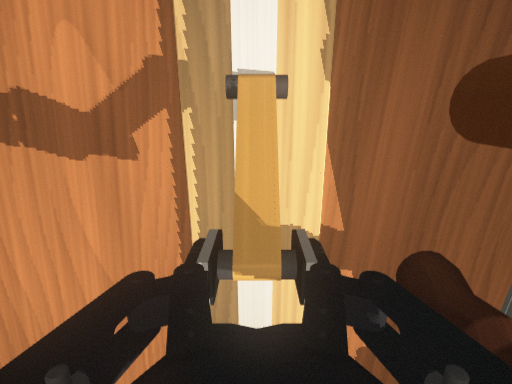

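End b is lifting cleanly. The pivot pair is at (231,87)/(283,86), still on the rail.

drive_tool(plan="-1 0 -7 6.9 0 0 0; -1 0 -7 7 0 0 0; -1 0 -6.4 7.6 0 0 0; -1 0 -5.5 8.1 0 0 0; -1 0 -4.6 8.6 0 0 0; -1 0 -3.4 9.2 0 0 0")

```text
clock: 11.9
tcp_pos: [0.4885, -0.0351, 0.1582]
orientation: [-0.707, 0.707, 0.027, -0.03]
wrist_force: [-0.4, -0.4, -1.1]
finger_gap: 0.0388
```

```bash
python3 arc.py 8 5 0.8; python3 - <<'E'
from meas import *
c=dict(np.load("w9.npz"))
for u,v in [(231,87),(283,86)]: print(np.round(wb(onplane(c,u,v,.050))*1000,1))
E
```

```text
t 11.9 tcp [488.53 -35.1  158.15] board [  2.87 -46.13 158.15] gap 38.8 F [-0.39 -0.4  -1.07] q [-2.350e-01  2.040e-01 -3.390e-01  1.031e+00 -1.000e-03  1.255e+00]
x [ 0.997  0.08  -0.003] y [-0.003 -0.    -1.   ]
theta 69.22 radius 113.79 xdev -1.51
-1 1.5 -2.6 9.4 0 0.0 -0.0
-1 0 -2.3 9.7 0 0.0 -0.0
-1 0 -1.4 9.8 0 0.0 -0.0
-1 0.0 -0.6 9.9 0 0.0 -0.0
-1 0.0 0.3 9.9 0 0.0 -0.0
-1 0.0 1.2 9.9 0 0.0 -0.0
-1 0.0 2.0 9.7 0 0.0 -0.0
-1 0.0 2.8 9.5 0 0.0 -0.0
[-15.3  -9.4  50. ]
[19.1 -8.8 50. ]
```

drive_tool(plan="-1 0 -2.4 9.3 0 0 0; -1 0 -2 9.4 0 0 0; -1 0 -1.2 9.5 0 0 0; -1 0 -0.4 9.6 0 0 0; -1 0 0.6 9.6 0 0 0; -1 0 1.4 9.5 0 0 0; -1 0 2.2 9.3 0 0 0")

```text
clock: 12.78
tcp_pos: [0.4831, 0.0359, 0.1626]
orientation: [-0.706, 0.707, 0.028, -0.029]
wrist_force: [-2.4, 1.6, 5.1]
finger_gap: 0.0394
```

```bash
python3 arc.py 6 5 0.5; python3 - <<'E'
from h import *
c,p,d=snap("scene","pics/s7.png"); cc=p[110:240,130:360,::-1]; cv2.imwrite("pics/s7c.png",cv2.resize(cc,None,fx=3.4,fy=3.4,interpolation=cv2.INTER_CUBIC))
for y in (-.02,-.009,0,.01): print(y,np.round((np.array(proj(c,bw(0.003,y,.048)))-[130,110])*3.4))
E
```

```text
t 12.78 tcp [483.15  35.86 162.64] board [  3.19  25.03 162.64] gap 39.4 F [-2.42  1.56  5.08] q [-0.092  0.189 -0.346  1.036 -0.     1.398]
x [ 0.997  0.081 -0.001] y [-0.001 -0.    -1.   ]
theta 105.52 radius 115.07 xdev -1.18
-1 1.2 4.6 9.2 0.0 0.0 -0.0
-1 0.0 3.9 9.2 0.0 0.0 -0.0
-1 0.0 4.7 8.8 0.0 0.0 -0.0
-1 0.0 5.4 8.3 0.0 0.0 -0.0
-1 0.0 6.1 7.8 0.0 0.0 -0.0
-1 0.0 6.8 7.3 0.0 0.0 -0.0
-0.02 [324. 188.]
-0.009 [333. 180.]
0 [340. 174.]
0.01 [348. 167.]
```

View pics/s7c.png

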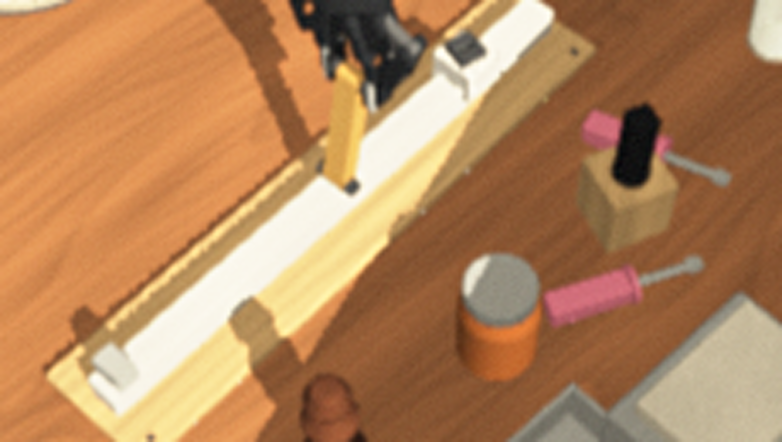

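The gauge is past vertical, with its pivot end on the rail at about (336,177), which is board y ≈ -5 mm.

drive_tool(plan="-1 0 4.6 8.5 0 0 0; -1 0 4.2 8.2 0 0 0; -1 0 5 7.8 0 0 0; -1 0 5.7 7.2 0 0 0")

```text
clock: 13.32
tcp_pos: [0.4795, 0.0756, 0.1467]
orientation: [0.711, -0.702, -0.03, 0.029]
wrist_force: [-2.5, 5.0, 5.3]
finger_gap: 0.0394
```

```bash
python3 arc.py 6 5 0
```

```text
t 13.32 tcp [479.52  75.58 146.67] board [  2.76  64.91 146.67] gap 39.4 F [-2.49  4.99  5.27] q [-0.016  0.201 -0.373  0.995  0.012  1.471]
x [0.997 0.083 0.002] y [ 0.001  0.012 -1.   ]
theta 126.67 radius 118.32 xdev -1.62
-1 1.6 9.8 5.0 -0.1 0.0 0.0
-1 0.0 7.0 7.1 -0.1 0.0 0.0
-1 0.0 7.6 6.4 -0.1 0.0 0.0
-1 0 8.1 5.8 -0.1 0.0 0.0
-1 0 8.6 5.1 -0.1 0.0 0.0
-1 0 9.0 4.3 -0.1 0.0 0.0
```

drive_tool(plan="-1 0 8.5 3.5 0 0 0; -1 0 7.5 5 0 0 0; -1 0 8 4.5 0 0 0; -1 0 8.3 4.5 0 0 0")

```text
clock: 13.82
tcp_pos: [0.4784, 0.1009, 0.1156]
orientation: [0.715, -0.698, -0.033, 0.029]
wrist_force: [-0.1, 1.6, -1.4]
finger_gap: 0.0392
```

```bash
python3 arc.py 6 5 0;  python3 - <<'E'
from h import *
c,p,d=snap("scene","pics/s8.png"); cc=p[110:240,130:360,::-1]; cv2.imwrite("pics/s8c.png",cv2.resize(cc,None,fx=3.4,fy=3.4,interpolation=cv2.INTER_CUBIC))
E
```

```text
t 13.82 tcp [478.36 100.9  115.59] board [  3.64  90.24 115.59] gap 39.2 F [-0.06  1.65 -1.4 ] q [ 0.03   0.232 -0.418  0.915  0.024  1.513]
x [0.996 0.087 0.007] y [ 0.005  0.024 -1.   ]
theta 146.38 radius 115.28 xdev -0.74
-1 0.7 9.3 3.9 -0.2 0.1 0.1
-1 0 9.0 4.2 -0.2 0.1 0.1
-1 0 9.3 3.4 -0.2 0.1 0.1
-1 0 9.6 2.6 -0.2 0.1 0.1
-1 0 9.8 1.8 -0.2 0.1 0.1
-1 0 9.9 1.0 -0.2 0.1 0.1
```

View pics/s8c.png

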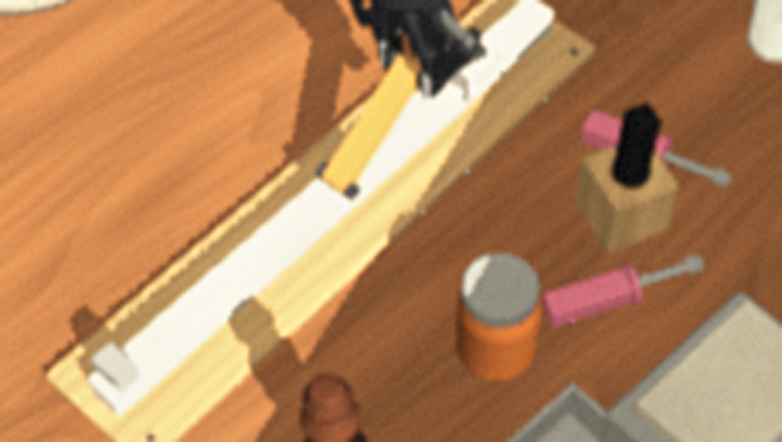

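drive_tool(plan="-1 0 9 3.5 -0.3 0 0; -1 0 9 3.6 -0.3 0 0; -1 0 9.2 2.8 -0.3 0 0; -1 0 9.2 2 -0.3 0 0")

```text
clock: 14.38
tcp_pos: [0.4769, 0.1137, 0.0752]
orientation: [0.707, -0.706, -0.032, 0.029]
wrist_force: [0.4, 1.3, -2.1]
finger_gap: 0.039
```

```bash
python3 arc.py 6 3 0
```

```text
t 14.38 tcp [476.88 113.74  75.22] board [  3.19 103.17  75.22] gap 39.0 F [ 0.4   1.35 -2.1 ] q [ 7.000e-02  2.810e-01 -4.670e-01  8.190e-01  1.000e-03  1.554e+00]
x [0.996 0.086 0.005] y [ 0.004  0.001 -1.   ]
theta 167.85 radius 111.42 xdev -1.19
-1 1.2 5.3 3.6 0 0.1 0.0
-1 0 5.9 0.8 0 0.1 0.0
-1 0 5.9 0.5 0 0.1 0.0
-1 0 6.0 0.2 0 0.1 0.0
-1 0 0.3 0.0 0 0.1 0.0
-1 0.0 0.0 0.0 0 0.1 0.0
```

drive_tool(plan="-1 0 5.3 3.2 0 0 0; -1 0 5.5 1.2 0 0 0; -1 0 4 0.5 0 0 0; -1 0 3 0.3 0 0 0")

```text
clock: 14.88
tcp_pos: [0.4762, 0.119, 0.0555]
orientation: [-0.706, 0.706, 0.032, -0.029]
wrist_force: [0.1, 0.7, -1.8]
finger_gap: 0.0388
```

```bash
python3 arc.py 2 3 0;  python3 - <<'E'
from h import *
c,p,d=snap("wrist","pics/w10.png")
E
```

```text
t 14.88 tcp [476.17 119.03  55.53] board [  2.91 108.49  55.53] gap 38.8 F [ 0.09  0.67 -1.76] q [ 0.081  0.306 -0.489  0.772 -0.     1.566]
x [0.996 0.086 0.003] y [ 0.003  0.    -1.   ]
theta 178.11 radius 114.31 xdev -1.47
-1 1.5 3.8 -0.3 0.0 0.2 0.1
-1 0.0 0.0 0.0 0.0 0.2 0.1
```

View pics/w10.png

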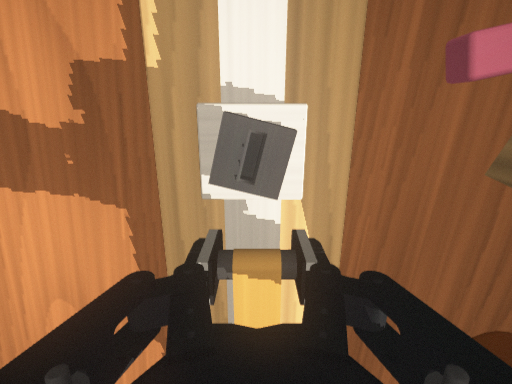

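The stop's near face is at about row 198 and the screw head at (253,155), with its slot tilted clockwise. Now a gentle set-down.

drive_tool(plan="-1 0 1.5 -0.2 0 0 0; -1 0 1.2 -0.1 0 0 0; -1 0 1 0 0 0 0; -1 0 0.6 0 0 0 0")

```text
clock: 15.42
tcp_pos: [0.4763, 0.1187, 0.0517]
orientation: [0.707, -0.706, -0.032, 0.029]
wrist_force: [-2.6, 1.6, 7.9]
finger_gap: 0.039
```

```bash
python3 arc.py 2 3 0
```

```text
t 15.43 tcp [476.31 118.75  51.66] board [  3.02 108.2   51.66] gap 39.0 F [-2.61  1.59  7.91] q [ 0.08   0.311 -0.494  0.762  0.     1.565]
x [0.996 0.086 0.004] y [ 0.004  0.001 -1.   ]
theta -179.95 radius 113.96 xdev -1.36
-1 1.3 6.0 -0.1 0 0.2 0.1
-1 0 5.9 -0.5 0 0.2 0.1
```

drive_tool(plan="0.6 0 0 0 0 0 0; 0.6 0 0 0 0 0 0; 0.6 0 -12 0 0 0 0; 0.6 0 -30 0 0 0 0; 0.6 0 -25 0 0 0 0; 0.6 0 0 0 0 0 0")

```text
clock: 16.18
tcp_pos: [0.4773, 0.1181, 0.123]
orientation: [-0.706, 0.707, 0.033, -0.028]
wrist_force: [-0.4, -0.5, -0.1]
finger_gap: 0.0684
```

```bash
python3 - <<'E'
from h import *
s,P,R=show()
c,p,d=snap("wrist","pics/w11.png"); np.savez("w11.npz",**c)
cv2.imwrite("pics/w11c.png",cv2.resize(p[50:250,170:340,::-1],None,fx=3,fy=3,interpolation=cv2.INTER_CUBIC))
E
```

```text
t 16.18 tcp [477.28 118.12 123.02] board [  3.94 107.5  123.02] gap 68.4 F [-0.35 -0.54 -0.06] q [ 8.000e-02  2.310e-01 -3.990e-01  9.340e-01 -1.000e-03  1.565e+00]
x [0.996 0.085 0.007] y [ 0.007 -0.001 -1.   ]
```

View pics/w11.png

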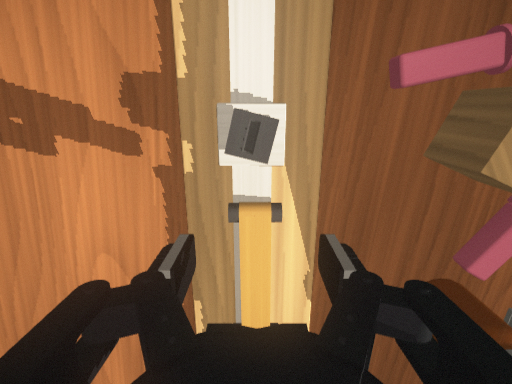

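View pics/w11c.png

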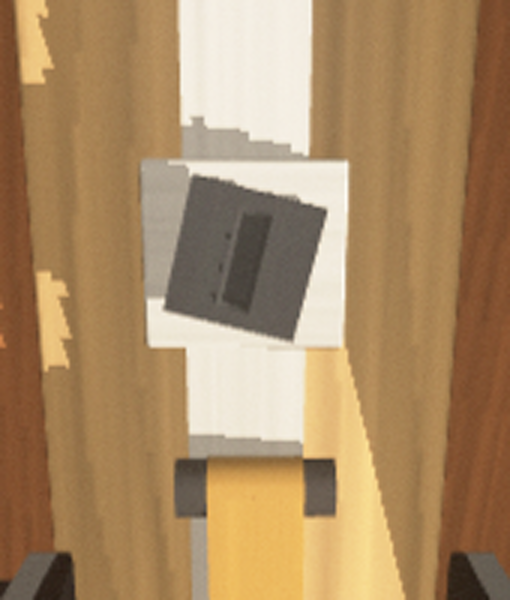

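```bash
python3 - <<'E'
from h import *
c=dict(np.load("w11.npz"))
def q(u,v,z): return wb(onplane(c,170+(u+.5)/3-.5,50+(v+.5)/3-.5,z))*1000
for n,u,v,z in [("near L",148,347,.064),("near R",346,347,.064),("far L",142,160,.064),("far R",348,160,.064),("btnL",190,488,.048),("btnR",320,488,.048),("tip",255,457,.050),
  ("h1",197,176,.073),("h2",327,208,.073),("h3",295,341,.073),("h4",164,309,.073),("slot top",257,215,.073),("slot bot",237,310,.073),("barL",208,520,.056),("barR",304,520,.056)]: print(n,np.round(q(u,v,z),1))
s,P,R=show()
E
```

```text
near L [-22.1 144.8  64. ]
near R [ 22.3 144.9  64. ]
far L [-21.9 184.6  64. ]
far R [ 21.4 184.8  64. ]
btnL [-14.7 104.6  48. ]
btnR [ 18.7 104.6  48. ]
tip [  2.  113.8  50. ]
h1 [ -9.8 181.5  73. ]
h2 [ 16.5 175.4  73. ]
h3 [ 10.4 148.   73. ]
h4 [-17.2 154.8  73. ]
slot top [  2.3 174.   73. ]
slot bot [ -1.9 154.6  73. ]
barL [-9.7 99.2 56. ]
barR [14.2 99.2 56. ]
t 16.23 tcp [476.58 118.06 121.94] board [  3.24 107.49 121.94] gap 68.1 F [-1.13 -0.15 -0.55] q [ 8.000e-02  2.320e-01 -4.010e-01  9.330e-01 -1.000e-03  1.565e+00]
x [0.996 0.085 0.005] y [ 0.005 -0.001 -1.   ]
```

```bash
python3 - <<'E'
from h import *
s,P,R=show()
print(plan(P,R,bw(0,.165,.1),Rtool(bx),3,.6).replace("; ","\n"))
E
```

```text
t 16.23 tcp [476.58 118.06 121.94] board [  3.24 107.49 121.94] gap 68.1 F [-1.13 -0.15 -0.55] q [ 8.000e-02  2.320e-01 -4.010e-01  9.330e-01 -1.000e-03  1.565e+00]
x [0.996 0.085 0.005] y [ 0.005 -0.001 -1.   ]
0.6 -1.0 7.3 19.2 0.0 0.1 0.1
0.6 -1.0 7.3 19.2 0.0 0.1 0.1
0.6 -1.1 7.3 19.2 0.0 0.1 0.1
```

drive_tool(plan="0.6 -1.2 7 19 0 0.2 0.1; 0.6 -1.2 7 19 0 0.2 0.1; 0.6 -1.2 7 17 0 0 0; 0.6 0 15 2 0 0 0; 0.6 0 15 0 0 0 0; 0.6 0 12 0 0 0 0")

```text
clock: 16.98
tcp_pos: [0.4666, 0.1752, 0.0531]
orientation: [-0.706, 0.708, 0.027, -0.028]
wrist_force: [-0.0, 0.2, 0.6]
finger_gap: 0.0686
```

```bash
python3 - <<'E'
from h import *
s,P,R=show()
print(plan(P,R,bw(0,.165,.056),Rtool(bx),2,.6).replace("; ","\n"))
E
```

```text
t 16.98 tcp [466.61 175.19  53.07] board [ -2.12 165.23  53.07] gap 68.6 F [-0.05  0.22  0.59] q [ 0.2    0.326 -0.467  0.78  -0.003  1.693]
x [ 0.997  0.078 -0.001] y [-0.001 -0.003 -1.   ]
0.6 1.1 -1.5 -0.1 0.1 -0.1 -0.0
0.6 1.1 -1.5 -0.1 0.1 -0.1 -0.0
```

drive_tool(plan="0.6 1.6 -1 0 0 0 0; 0.6 0.6 0 0 0 0 0; -1 0 0 0 0 0 0; -1 0 0 0 0 0 0; -1 0 0 0 0 0 0")

```text
clock: 17.6
tcp_pos: [0.4693, 0.1746, 0.0535]
orientation: [-0.705, 0.708, 0.027, -0.028]
wrist_force: [0.5, -0.6, -4.3]
finger_gap: 0.0434
```

```bash
python3 - <<'E'
from h import *
s,P,R=show()
c,p,d=snap("wrist","pics/w12.png"); np.savez("w12.npz",**c)
E
```

```text
t 17.6 tcp [469.27 174.59  53.46] board [  0.48 164.43  53.46] gap 43.4 F [ 0.48 -0.58 -4.31] q [ 0.197  0.329 -0.461  0.783 -0.003  1.691]
x [ 0.997  0.077 -0.002] y [-0.002 -0.003 -1.   ]
```

View pics/w12.png

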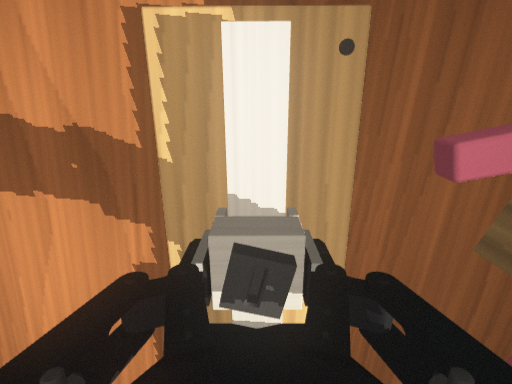

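drive_tool(plan="-1 0 0 -6 0 0 0; -1 0 0 -6 0 0 0; -1 0 0 -6 0 0 0; -1 0 0 -5 0 0 0; -1 0 0 0 0 0 0")

```text
clock: 18.27
tcp_pos: [0.4712, 0.1514, 0.0535]
orientation: [-0.706, 0.707, 0.027, -0.028]
wrist_force: [1.4, 2.5, -2.4]
finger_gap: 0.0435
```

```bash
python3 - <<'E'
from h import *
s,P,R=show()
E
```

```text
t 18.27 tcp [471.17 151.39  53.46] board [  0.52 141.15  53.46] gap 43.5 F [ 1.44  2.53 -2.41] q [ 0.149  0.319 -0.476  0.777 -0.     1.642]
x [ 0.997  0.077 -0.001] y [-0.001 -0.    -1.   ]
```

drive_tool(plan="-1 0 0 -3 0 0 0; -1 0 0 -2.5 0 0 0; 0.6 0 0 0 0 0 0; 0.6 0 0 0 0 0 0; 0.6 0 -12 0 0 0 0; 0.6 0 -25 0 0 -10 0; 0.6 0 -25 0 0 -10 0; 0.6 0 -12 0 0 -10 0")

```text
clock: 19.27
tcp_pos: [0.4709, 0.144, 0.1318]
orientation: [-0.673, 0.675, 0.213, -0.216]
wrist_force: [-0.0, -0.5, 0.8]
finger_gap: 0.0685
```

drive_tool(plan="0.6 0 0 0 0 -10 0; 0.6 0 0 0 0 -10.5 0; 0.6 0 0 0 0 -10.5 0; 0.6 0 0 0 0 -10.5 0; 0.6 0 0 0 0 -10.5 0; 0.6 0 0 0 0 -10.5 0; 0.6 0 0 0 0 -10.5 0; 0.6 0 0 0 0 -10.5 0")

```text
clock: 20.27
tcp_pos: [0.4735, 0.1435, 0.1421]
orientation: [0.345, -0.353, -0.615, 0.615]
wrist_force: [0.5, 0.4, -0.1]
finger_gap: 0.0683
```

```bash
python3 - <<'E'
from h import *
s,P,R=show()
pt=bw(0,.135,.13)
print(plan(P,R,pt,Rtool(-bx),8,.6).replace("; ","\n"))
E
```

```text
t 20.27 tcp [473.45 143.51 142.09] board [  2.16 133.11 142.09] gap 68.3 F [ 0.54  0.39 -0.06] q [ 0.136  0.219 -0.363  0.982 -0.007 -0.403]
x [-0.513  0.858 -0.01 ] y [ 0.008 -0.006 -1.   ]
0.6 0.3 1.5 0.1 0 -8.0 -0.1
0.6 0.4 1.5 0.1 0 -8.0 -0.1
0.6 0.4 1.5 0.0 0 -8.0 -0.1
0.6 0.4 1.5 0 0 -8.0 -0.1
0.6 0.4 1.5 -0.1 0 -8.0 -0.1
0.6 0.3 1.5 -0.1 0 -8.0 -0.1
0.6 0.3 1.5 -0.2 0 -8.0 -0.1
0.6 0.3 1.5 -0.2 0 -8.0 -0.1
```

drive_tool(plan="0.6 0.4 3 0 0 -10 0; 0.6 0.4 3 0 0 -10 0; 0.6 0.4 2 0 0 -9 0; 0.6 0.4 2 0 0 -9 0; 0.6 0.4 1 0 0 -9 0; 0.6 0.3 0 -0.2 0 -8 0; 0.6 0.3 0 -0.2 0 -4 0; 0.6 0 0 0 0 0 0")

```text
clock: 21.28
tcp_pos: [0.4728, 0.1445, 0.1389]
orientation: [-0.017, 0.006, -0.704, 0.71]
wrist_force: [0.2, 0.5, 0.1]
finger_gap: 0.0682
```

```bash
python3 - <<'E'
from h import *
s,P,R=show()
c,p,d=snap("wrist","pics/w13.png"); np.savez("w13.npz",**c)
cv2.imwrite("pics/w13c.png",cv2.resize(p[110:300,170:340,::-1],None,fx=3,fy=3,interpolation=cv2.INTER_CUBIC))
pt=bw(0,.135,.1)
print(plan(P,R,pt,Rtool(-bx),2,.6).replace("; ","\n"))
E
```

```text
t 21.27 tcp [472.82 144.47 138.94] board [  1.61 134.11 138.94] gap 68.2 F [0.18 0.53 0.11] q [ 0.14   0.216 -0.375  0.965 -0.01  -1.464]
x [-0.999 -0.033 -0.016] y [ 0.016 -0.008 -1.   ]
0.6 1.1 19.5 -0.6 -0.3 -1.4 -0.4
0.6 1.0 19.5 -0.5 -0.3 -1.4 -0.4
```

View pics/w13.png

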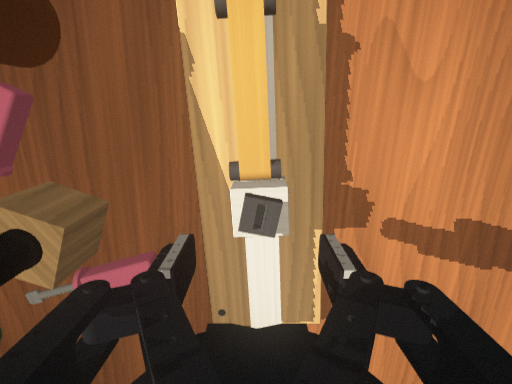

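View pics/w13c.png

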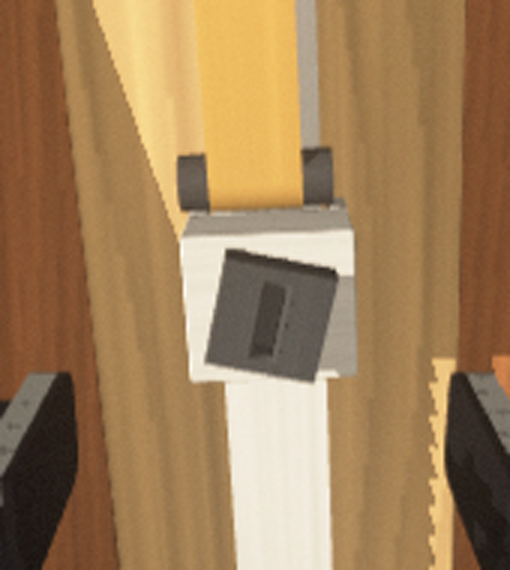

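```bash
cat > q.py <<'E'
from h import *
def Q(c,u0,v0,f):
    def q(n,u,v,z):
        X=wb(onplane(c,u0+(u+.5)/f-.5,v0+(v+.5)/f-.5,z))*1000; print(n,np.round(X,1)); return X
    return q
E
python3 - <<'E'
from q import *
q=Q(dict(np.load("w13.npz")),170,110,3)
q("faceTopL",184,236,.064);q("faceTopR",352,231,.064);q("farL",192,382,.064);q("farR",356,373,.064)
q("btnL",193,183,.048);q("btnR",318,176,.048);q("face bottom",250,211,.048)
q("barL",208,190,.056);q("barR",302,190,.056)
E
```

```text
faceTopL [ 20.4 116.1  64. ]
faceTopR [-21.7 116.7  64. ]
farL [ 21.3 156.3  64. ]
farR [-22.1 155.5  64. ]
btnL [ 18.9 106.1  48. ]
btnR [-14.3 105.7  48. ]
face bottom [  4.1 114.4  48. ]
barL [ 14.3 106.4  56. ]
barR [ -9.8 107.5  56. ]
```

drive_tool(plan="0.6 1 20 -1.2 -0.3 -1.4 -0.4; 0.6 0.8 20 -1.2 -0.3 -1.4 -0.4; 0.6 0 18 0 0 0 0; 0.6 0 14 0 0 0 0; 0.6 0 8 0 0 0 0")

```text
clock: 21.95
tcp_pos: [0.4737, 0.1468, 0.0596]
orientation: [0.03, -0.025, 0.707, -0.706]
wrist_force: [-0.3, -0.5, -0.9]
finger_gap: 0.0686
```

```bash
python3 - <<'E'
from h import *
s,P,R=show()
pt=bw(0,.136,.054)
print(plan(P,R,pt,Rtool(-bx),1,.6).replace("; ","\n"))
c,p,d=snap("wrist","pics/w14.png"); np.savez("w14.npz",**c)
E
```

```text
t 21.95 tcp [473.71 146.81  59.63] board [  2.68 136.38  59.63] gap 68.6 F [-0.27 -0.52 -0.89] q [ 1.38e-01  3.07e-01 -4.75e-01  7.82e-01  1.00e-03 -1.51e+00]
x [-0.997 -0.077 -0.007] y [ 0.007  0.002 -1.   ]
0.6 2.7 5.6 0.4 0.1 -0.2 -0.4
```

View pics/w14.png

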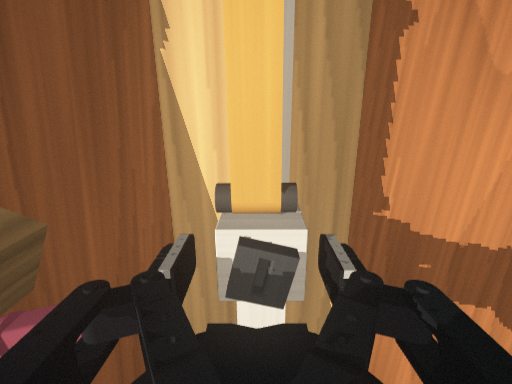

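drive_tool(plan="0.6 2.2 4.5 0 0 0 0; 0.6 0.8 2 0 0 0 0; -1 0 0 0 0 0 0; -1 0 0 0 0 0 0; -1 0 0 0 0 0 0; -1 0 0 0 0 0 0")

```text
clock: 22.75
tcp_pos: [0.4716, 0.1467, 0.0533]
orientation: [0.03, -0.024, 0.707, -0.706]
wrist_force: [1.4, 0.1, -2.0]
finger_gap: 0.0435
```

```bash
python3 - <<'E'
from h import *
s,P,R=show()
c,p,d=snap("wrist","pics/w15.png"); np.savez("w15.npz",**c)
cv2.imwrite("pics/w15c.png",cv2.resize(p[160:320,190:330,::-1],None,fx=4,fy=4,interpolation=cv2.INTER_CUBIC))
E
```

```text
t 22.75 tcp [471.55 146.69  53.3 ] board [  0.53 136.43  53.3 ] gap 43.5 F [ 1.38  0.11 -2.05] q [ 1.380e-01  3.100e-01 -4.890e-01  7.620e-01  1.000e-03 -1.509e+00]
x [-0.997 -0.077 -0.009] y [ 0.008  0.002 -1.   ]
```

View pics/w15c.png

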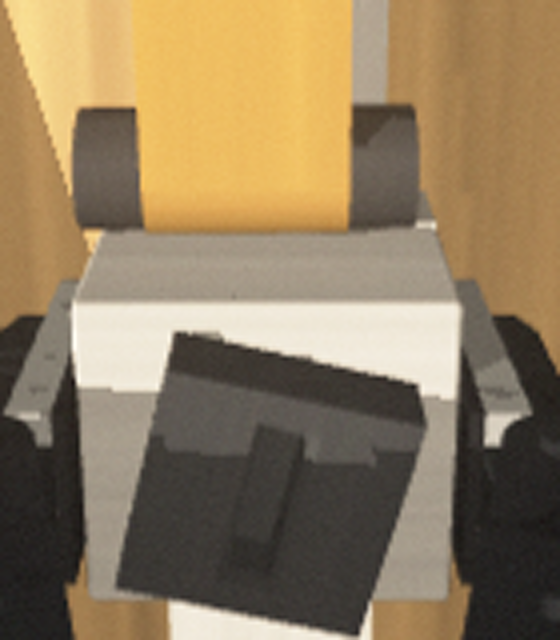

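```bash
python3 - <<'E'
from q import *
q=Q(dict(np.load("w15.npz")),190,160,4)
q("topL",76,302,.064);q("topR",460,302,.064);q("farL",90,598,.064);q("farR",446,598,.064)
q("btnL top",105,108,.0515);q("btnL bot",105,228,.045)
for z in (.04,.044,.048,.052,.056): q("edge232 z%.3f"%z,250,232,z)
c=dict(np.load("w15.npz")); print("cam",np.round(wb(-c["R"].T@c["t"])*1000,1))
# cylinder r 7.5 and bar end r 8: solve axis y from tangent rays
from scipy.optimize import brentq
def axis(u,v,r,sgn):
    o,d=ray(c,190+(u+.5)/4-.5,160+(v+.5)/4-.5); o=wb(o); D=np.array([d@bx,d@by,d[2]])
    n=np.array([D[2],-D[1]]); n/=np.linalg.norm(n)   # normal in (y,z)
    # dist of (Y,.048) to line
    f=lambda Y: (Y-o[1])*n[0]+(.048-o[2])*n[1]
    Y0=o[1]-(.048-o[2])*n[1]/n[0]
    return Y0*1e3, (r/abs(n[0]))*1e3
for nm,u,v,r in [("btn far",105,108,.0075),("btn near",105,228,.0075),("btnR far",385,104,.0075),("btnR near",385,230,.0075),("bar near",250,232,.008)]:
    Y,w=axis(u,v,r,1); print(nm,"line crosses z48 at",round(Y,2),"+-",round(w,2))
E
```

```text
topL [ 21.1 116.5  64. ]
topR [-21.9 116.5  64. ]
farL [ 21.6 156.5  64. ]
farR [-22.  156.4  64. ]
btnL top [18.8 97.5 51.5]
btnL bot [ 20.7 115.4  45. ]
edge232 z0.040 [  2.2 118.1  40. ]
edge232 z0.044 [  2.1 116.4  44. ]
edge232 z0.048 [  2.  114.7  48. ]
edge232 z0.052 [  1.8 113.1  52. ]
edge232 z0.056 [  1.7 111.4  56. ]
cam [ -1.6  61.7 175.4]
btn far line crosses z48 at 98.48 +- 7.81
btn near line crosses z48 at 114.15 +- 8.11
btnR far line crosses z48 at 98.06 +- 7.8
btnR near line crosses z48 at 114.47 +- 8.12
bar near line crosses z48 at 114.72 +- 8.67
```

drive_tool(plan="-1 0 0 1 0 0 0; -1 0 0 0.8 0 0 0; -1 0 0 0 0 0 0")

```text
clock: 23.18
tcp_pos: [0.4716, 0.1461, 0.0533]
orientation: [0.03, -0.024, 0.708, -0.705]
wrist_force: [0.8, 1.6, -2.7]
finger_gap: 0.0435
```

```bash
cat > gapm.py <<'E'
from q import *
import sys
s,P,R=show()
c,p,d=snap("wrist",f"pics/{sys.argv[1]}.png"); np.savez(f"{sys.argv[1]}.npz",**c)
cv2.imwrite(f"pics/{sys.argv[1]}c.png",cv2.resize(p[160:320,190:330,::-1],None,fx=4,fy=4,interpolation=cv2.INTER_CUBIC))
# subpixel edges on a column band over gauge centre: saturation drop (brass->alu), then brightness jump (face->top)
hsv=cv2.cvtColor(p,cv2.COLOR_RGB2HSV).astype(float)
S=hsv[195:245,228:275,1].mean(1); V=hsv[195:245,228:275,2].mean(1)
def edge(a,lo,hi,sg):
    g=sg*np.diff(a)[lo:hi]; i=np.argmax(g); w=np.clip(g[max(i-2,0):i+3],0,None); return 195.5+lo+max(i-2,0)+(w*np.arange(len(w))).sum()/w.sum()
e1=edge(S,8,30,-1); e2=edge(V,22,46,1)
u=251
print("edges",round(e1,2),round(e2,2))
face=wb(onplane(c,u,e2,.064))[1]*1e3
o,dd=ray(c,u,e1); Y=wb(onplane(c,u,e1,.048))[1]*1e3; D=np.array([dd@by,dd[2]]); r=8/abs(D[1]/np.linalg.norm(D))
print("face",round(face,2),"tip",round(Y-r+8,2),"gap",round(face-(Y-r+8),2))
E
python3 gapm.py w16
```

```text
t 23.18 tcp [471.62 146.11  53.3 ] board [  0.54 135.85  53.3 ] gap 43.5 F [ 0.8   1.63 -2.66] q [ 0.136  0.31  -0.49   0.762  0.004 -1.513]
x [-0.997 -0.078 -0.009] y [ 0.008  0.005 -1.   ]
edges 218.93 235.34
face 115.98 tip 114.14 gap 1.83
```

View pics/w16c.png

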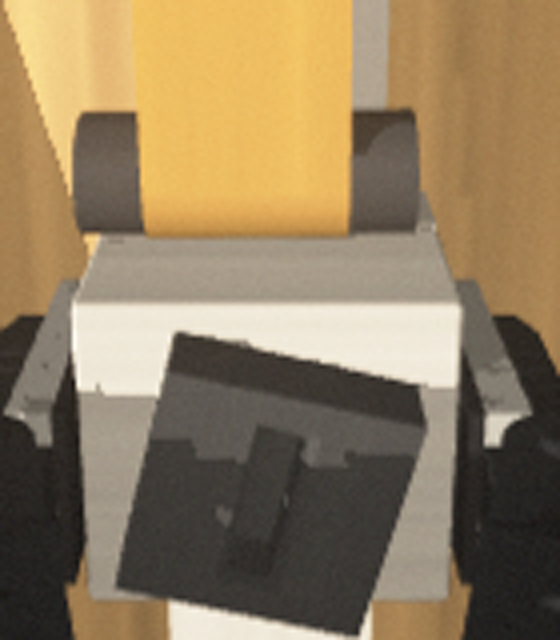

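drive_tool(plan="-1 0 0 1.5 0 0 0; -1 0 0 1 0 0 0; -1 0 0 0 0 0 0")

```text
clock: 23.6
tcp_pos: [0.4717, 0.1441, 0.0533]
orientation: [0.031, -0.025, 0.709, -0.704]
wrist_force: [0.7, 3.8, -1.8]
finger_gap: 0.0433
```

```bash
python3 gapm.py w17
```

```text
t 23.6 tcp [471.74 144.1   53.3 ] board [  0.5  133.83  53.3 ] gap 43.3 F [ 0.72  3.81 -1.77] q [ 0.131  0.309 -0.492  0.761  0.005 -1.518]
x [-0.997 -0.078 -0.009] y [ 0.008  0.006 -1.   ]
edges 222.76 235.42
face 113.99 tip 114.18 gap -0.19
```

View pics/w17c.png

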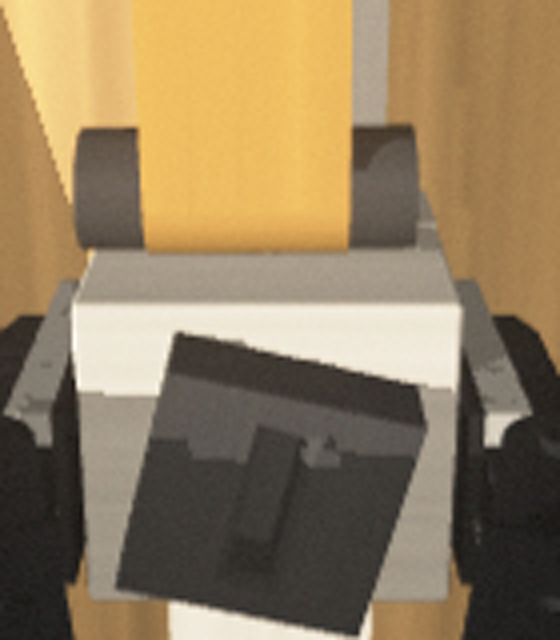

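drive_tool(plan="-1 0 0 0.5 0 0 0; -1 0 0 0 0 0 0")

```text
clock: 23.9
tcp_pos: [0.4718, 0.1441, 0.0533]
orientation: [0.031, -0.025, 0.709, -0.704]
wrist_force: [0.5, 3.9, -1.2]
finger_gap: 0.0437
```

```bash
python3 gapm.py w18
```

```text
t 23.9 tcp [471.77 144.06  53.31] board [  0.53 133.8   53.31] gap 43.7 F [ 0.47  3.86 -1.15] q [ 0.13   0.309 -0.492  0.761  0.006 -1.519]
x [-0.997 -0.078 -0.009] y [ 0.008  0.008 -1.   ]
edges 222.77 235.44
face 113.94 tip 114.14 gap -0.2
```

drive_tool(plan="-1 0 0 0.9 0 0 0; -1 0 0 0 0 0 0")

```text
clock: 24.2
tcp_pos: [0.4718, 0.1437, 0.0533]
orientation: [0.031, -0.025, 0.709, -0.704]
wrist_force: [1.0, 2.6, -1.6]
finger_gap: 0.0434
```

```bash
python3 gapm.py w19
```

```text
t 24.2 tcp [471.83 143.66  53.34] board [  0.56 133.39  53.34] gap 43.4 F [ 0.99  2.62 -1.63] q [ 0.128  0.308 -0.492  0.761  0.008 -1.521]
x [-0.997 -0.079 -0.009] y [ 0.008  0.009 -1.   ]
edges 222.78 235.44
face 113.48 tip 113.7 gap -0.22
```

Contact is confirmed: the stop and the gauge tip moved together by 0.4 mm with the strip width unchanged. I release and go to the driver.

drive_tool(plan="-1 0 0 0 0 0 0; 0.6 0 0 0 0 0 0; 0.6 0 0 0 0 0 0; 0.6 0 -12 0 0 0 0; 0.6 0 -30 0 0 0 0; 0.6 0 -40 0 0 8 0; 0.6 0 -30 0 0 10 0; 0.6 0 -10 0 0 10 0")

```text
clock: 25.25
tcp_pos: [0.4702, 0.1403, 0.1819]
orientation: [-0.147, 0.152, 0.693, -0.689]
wrist_force: [0.2, 0.3, -0.6]
finger_gap: 0.0685
```

```bash
python3 - <<'E'
from h import *
s,P,R=show()
psi=np.deg2rad(70); pt=np.array([.625,.185,.205])
print(plan(P,R,pt,Rtool([np.cos(psi),np.sin(psi),0]),9,.6).replace("; ","\n"))
E
```

```text
t 25.25 tcp [470.19 140.28 181.88] board [ -1.35 130.16 181.88] gap 68.5 F [ 0.17  0.29 -0.58] q [ 0.125  0.18  -0.308  1.075  0.003 -1.019]
x [-0.91   0.414 -0.006] y [ 0.008  0.004 -1.   ]
0.6 -13.6 -2.4 -11.7 0.1 9.5 0.0
0.6 -11.5 -2.4 -13.8 0.1 9.5 0.0
0.6 -9.1 -2.4 -15.5 0.1 9.5 0.0
0.6 -6.4 -2.5 -16.7 0.1 9.5 0.0
0.6 -3.5 -2.5 -17.6 0.1 9.5 0.0
0.6 -0.6 -2.5 -17.9 0.1 9.5 0.0
0.6 2.4 -2.5 -17.8 0.1 9.5 0.0
0.6 5.3 -2.5 -17.1 0.1 9.5 0.0
0.6 8.0 -2.6 -16.0 0.1 9.5 0.0
```

drive_tool(plan="0.6 -13 -2.5 -12 0 9.5 0; 0.6 -11 -2.5 -14 0 9.5 0; 0.6 -9 -2.5 -15 0 9.5 0; 0.6 -6 -2.5 -16 0 9.5 0; 0.6 -3 -2.5 -17 0 9.5 0; 0.6 0 -2.5 -17 0 9.5 0; 0.6 2 -2.5 -17 0 9.5 0; 0.6 0 0 0 0 2 0")

```text
clock: 26.25
tcp_pos: [0.5914, 0.1729, 0.2121]
orientation: [-0.519, 0.527, 0.481, -0.47]
wrist_force: [0.1, -0.2, 0.1]
finger_gap: 0.0685
```

```bash
python3 - <<'E'
from h import *
s,P,R=show()
c,p,d=snap("wrist","pics/w20.png"); np.savez("w20.npz",**c)
E
```

```text
t 26.25 tcp [591.35 172.89 212.1 ] board [122.04 152.94 212.1 ] gap 68.5 F [ 0.11 -0.16  0.06] q [ 1.550e-01  3.920e-01  5.800e-02  1.218e+00 -1.000e-03  2.510e-01]
x [0.096 0.995 0.003] y [ 0.019  0.002 -1.   ]
```

View pics/w20.png

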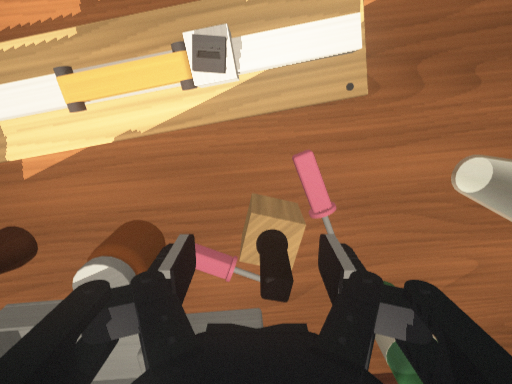

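```bash
python3 - <<'E'
import cv2,numpy as np
a=cv2.imread("pics/w20.png")[185:310,225:325].astype(float)
a=np.clip(255*(a/255)**.45,0,255).astype(np.uint8)
cv2.imwrite("pics/w20c.png",cv2.resize(a,None,fx=4.5,fy=4.5,interpolation=cv2.INTER_CUBIC))
E
```

```text
(no output)
```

View pics/w20c.png

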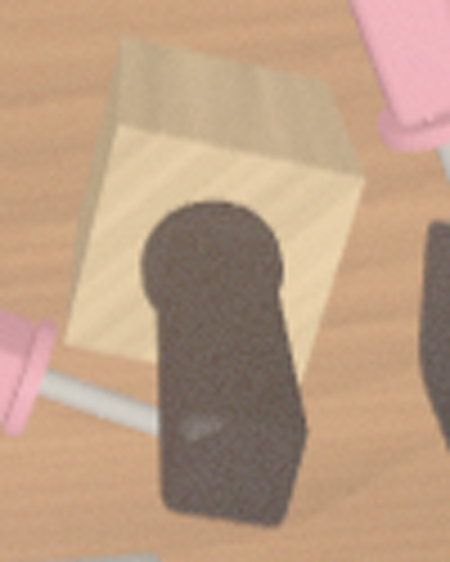

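```bash
python3 - <<'E'
from h import *
c=dict(np.load("w20.npz"))
def q(n,u,v,z):
    X=onplane(c,225+(u+.5)/4.5-.5,185+(v+.5)/4.5-.5,z)*1000; print(n,np.round(X,1)); return X
ang=lambda a,b: round(np.rad2deg(np.arctan2(b[1]-a[1],b[0]-a[0])),1)
A=q("TL",122,126,.066);B=q("TR",363,180,.066);C=q("BL",66,343,.066)
print("TL-TR",np.linalg.norm(B-A),ang(A,B),"TL-BL",np.linalg.norm(C-A),ang(A,C), "centre",(B+C)/2)
q("guard",213,272,.071)
D=q("h BL",164,508,.144);E=q("h BR",284,526,.144);F=q("h R",307,430,.144)
print("hBL-BR",np.linalg.norm(E-D),ang(D,E),"BR-R",np.linalg.norm(F-E),ang(E,F),"centre",(D+F)/2)
E
```

```text
TL [623.8 164.8  66. ]
TR [643.1 220.4  66. ]
BL [680.3 145.   66. ]
TL-TR 58.82130265990517 70.8 TL-BL 59.88359784476098 -19.3 centre [661.71418551 182.70767048  66.        ]
guard [661.3 182.9  71. ]
h BL [668.2 169.2 144. ]
h BR [674.4 191.  144. ]
h R [653.9 196.4 144. ]
hBL-BR 22.68142125165278 74.1 BR-R 21.24488871477011 165.2 centre [661.02309157 182.77129533 144.        ]
```

```bash
python3 - <<'E'
from h import *
s,P,R=show()
psi=np.deg2rad(74.5); pt=np.array([.6613,.1828,.178]); Rt=Rtool([np.cos(psi),np.sin(psi),0])
print(plan(P,R,pt,Rt,4,.6).replace("; ","\n"))
E
```

```text
t 26.3 tcp [590.83 172.8  212.11] board [121.51 152.9  212.11] gap 68.3 F [0.76 0.1  1.13] q [ 1.550e-01  3.910e-01  5.700e-02  1.218e+00 -1.000e-03  2.510e-01]
x [0.096 0.995 0.003] y [ 0.018  0.002 -1.   ]
0.6 4.1 8.8 -17.1 0.3 2.5 0.1
0.6 4.9 8.8 -17.0 0.3 2.5 0.1
0.6 5.7 8.7 -16.8 0.3 2.5 0.1
0.6 6.4 8.6 -16.6 0.3 2.5 0.1
```

drive_tool(plan="0.6 4 8.8 -17 0.3 2.5 0.1; 0.6 5 8.8 -17 0.3 2.5 0.1; 0.6 5.7 8.7 -16.8 0.3 2.5 0.1; 0.6 6.4 8 -16 0.3 2 0.1; 0.6 0 0 0 0 0 0")

```text
clock: 26.92
tcp_pos: [0.6616, 0.182, 0.182]
orientation: [-0.561, 0.562, 0.429, -0.431]
wrist_force: [0.3, 0.5, 0.1]
finger_gap: 0.0676
```

```bash
python3 - <<'E'
from h import *
s,P,R=show()
psi=np.deg2rad(74.5); pt=np.array([.6613,.1828,.108]); Rt=Rtool([np.cos(psi),np.sin(psi),0])
print(plan(P,R,pt,Rt,4,.6).replace("; ","\n"))
c,p,d=snap("wrist","pics/w21.png"); np.savez("w21.npz",**c)
E
```

```text
t 26.93 tcp [661.65 182.   181.99] board [192.84 156.38 181.99] gap 67.6 F [0.28 0.53 0.07] q [ 0.153  0.561  0.251  1.264 -0.002  0.417]
x [ 0.261  0.965 -0.003] y [-0.002 -0.003 -1.   ]
0.6 0.2 18.5 0.1 0 0.1 -0.0
0.6 0.2 18.5 0.1 0 0.1 -0.0
0.6 0.2 18.5 0.1 0 0.1 -0.0
0.6 0.2 18.5 0.1 0 0.1 -0.0
```

View pics/w21.png

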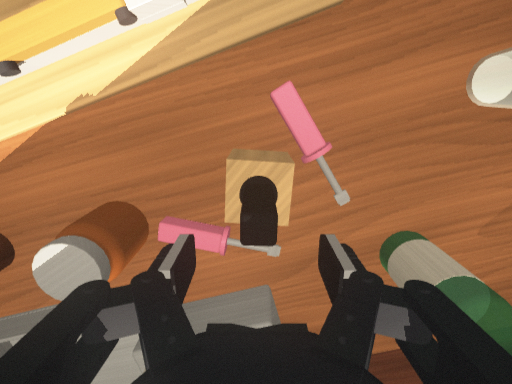

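The black handle is centred between the fingers at (259,215) and square to them. I descend and grip.

drive_tool(plan="0.6 0.2 20 0 0 0 0; 0.6 0.2 20 0 0 0 0; 0.6 0.2 18 0 0 0 0; 0.6 0 12 0 0 0 0; 0.6 0 3 0 0 0 0; -1 0 0 0 0 0 0; -1 0 0 0 0 0 0; -1 0 0 0 0 0 0", grip_force=70)

```text
clock: 27.98
tcp_pos: [0.6598, 0.1822, 0.1157]
orientation: [-0.559, 0.562, 0.432, -0.43]
wrist_force: [-0.1, -0.0, -1.2]
finger_gap: 0.0233
```

drive_tool(plan="-1 0 0 0 0 0 0; -1 0 0 0 0 0 0")

```text
clock: 28.22
tcp_pos: [0.6599, 0.1822, 0.1158]
orientation: [-0.559, 0.562, 0.432, -0.43]
wrist_force: [-0.3, -0.1, -1.5]
finger_gap: 0.0232
```

```bash
python3 - <<'E'
from h import *
s,P,R=show()
E
```

```text
t 28.23 tcp [659.93 182.22 115.82] board [191.14 156.74 115.82] gap 23.2 F [-0.27 -0.11 -1.53] q [ 0.154  0.584  0.127  1.108 -0.003  0.413]
x [ 0.256  0.967 -0.001] y [ 0.005 -0.002 -1.   ]
```

drive_tool(plan="-1 0 -15 0 0 0 0; -1 0 -20 0 0 0 0; -1 0 -20 0 0 0 0; -1 0 -20 0 0 0 0; -1 0 -12 0 0 0 0; -1 0 0 0 0 0 0")

```text
clock: 28.98
tcp_pos: [0.6598, 0.1825, 0.2096]
orientation: [-0.558, 0.563, 0.433, -0.43]
wrist_force: [0.2, -0.4, -1.5]
finger_gap: 0.0229
```

```bash
python3 - <<'E'
from h import *
s,P,R=show()
c,p,d=snap("scene","pics/s9.png"); tip=P-np.array([0,0,.1118]); print(np.round(proj(c,tip),1),np.round(proj(c,P),1))
u,v=map(int,proj(c,tip)); cv2.imwrite("pics/s9c.png",cv2.resize(p[v-90:v+40,u-70:u+70,::-1],None,fx=4.5,fy=4.5,interpolation=cv2.INTER_CUBIC))
c,p,d=snap("wrist","pics/w22.png"); np.savez("w22.npz",**c); print(proj(c,tip))
E
```

```text
t 28.98 tcp [659.82 182.47 209.58] board [191.06 157.   209.58] gap 22.9 F [ 0.22 -0.43 -1.49] q [ 0.154  0.54   0.285  1.309 -0.003  0.413]
x [ 0.256  0.967 -0.   ] y [ 0.007 -0.002 -1.   ]
[315.8 153.2] [321.3 127.2]
(np.float64(257.2085332093491), np.float64(195.0783273541536))
```

View pics/s9c.png

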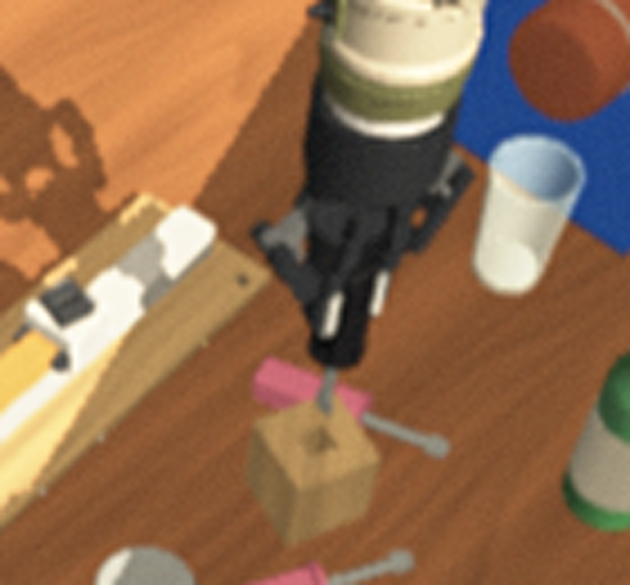

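View pics/w22.png

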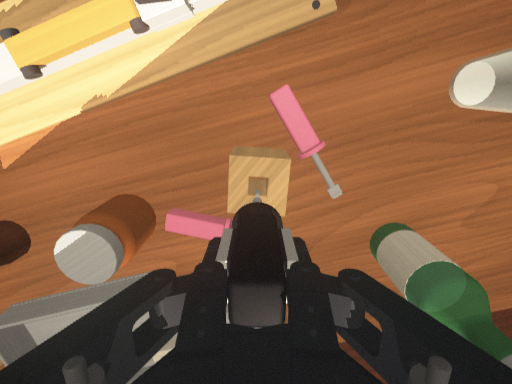

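```bash
python3 - <<'E'
import cv2,numpy as np
a=cv2.imread("pics/w22.png")[165:225,225:295]
cv2.imwrite("pics/w22c.png",cv2.resize(a,None,fx=8,fy=8,interpolation=cv2.INTER_CUBIC))
E
```

```text
(no output)
```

View pics/w22c.png

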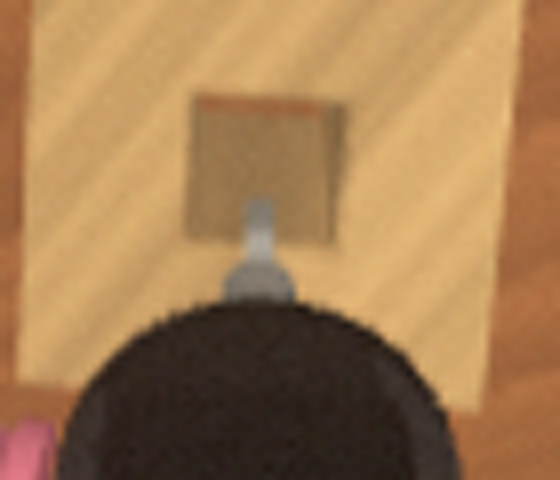

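```bash
python3 - <<'E'
from h import *
c=dict(np.load("w22.npz")); s,P,R=show()
# camera pose in tool frame
Rc=c["R"]; print("cam in tool(mm)",np.round(R.T@(-Rc.T@c["t"]-P)*1000,1))
for u,v in [(259,200),(244,205),(274,205)]:
    X=onplane(c,225+(u+.5)/8-.5,165+(v+.5)/8-.5,P[2]-.1118); print(np.round(R.T@(X-P)*1000,2))
# hole centre
for u,v in [(193,96),(346,103),(337,244),(184,238)]: print("hole",np.round(onplane(c,225+(u+.5)/8-.5,165+(v+.5)/8-.5,.066)*1000,1))
E
```

```text
t 29.07 tcp [659.15 182.36 207.9 ] board [190.37 156.94 207.9 ] gap 23.0 F [ 0.62  0.59 -2.03] q [ 0.154  0.542  0.283  1.308 -0.003  0.413]
x [ 0.256  0.967 -0.001] y [ 0.005 -0.002 -1.   ]
cam in tool(mm) [-1.00e-01 -1.23e+02  7.53e+01]
[  0.16 111.78   4.63]
[ -1.52 111.78   4.05]
[  1.84 111.78   4.04]
hole [649.  176.6  66. ]
hole [654.8 194.8  66. ]
hole [672.4 189.1  66. ]
hole [666.6 170.6  66. ]
```

```bash
python3 - <<'E'
from h import *
s,P,R=show()
psi=np.deg2rad(171); pt=bw(.0005,.133,.198); Rt=Rtool([np.cos(psi),np.sin(psi),0])
print(plan(P,R,pt,Rt,11,-1).replace("; ","\n"))
E
```

```text
t 29.07 tcp [659.15 182.36 207.9 ] board [190.37 156.94 207.9 ] gap 23.0 F [ 0.62  0.59 -2.03] q [ 0.154  0.542  0.283  1.308 -0.003  0.413]
x [ 0.256  0.967 -0.001] y [ 0.005 -0.002 -1.   ]
-1 -7.8 0.8 15.6 0.0 -8.7 -0.0
-1 -5.4 0.8 16.6 0.0 -8.7 -0.0
-1 -2.8 0.8 17.2 0.0 -8.7 -0.0
-1 -0.2 0.8 17.4 0.0 -8.7 -0.0
-1 2.5 0.8 17.2 0.0 -8.7 -0.0
-1 5.1 0.8 16.6 0.0 -8.7 -0.0
-1 7.5 0.9 15.7 0.0 -8.7 -0.0
-1 9.8 0.9 14.4 0.0 -8.7 -0.0
-1 11.9 0.9 12.7 0.0 -8.7 -0.0
-1 13.7 0.9 10.8 0.0 -8.7 -0.0
-1 15.1 0.9 8.6 0.0 -8.7 -0.0
```

drive_tool(plan="-1 -7.8 0.5 15.6 0 -8.7 0; -1 -5.4 0.5 16.6 0 -8.7 0; -1 -2.8 0.5 17.2 0 -8.7 0; -1 0 0.5 17.4 0 -8.7 0; -1 2.5 0.5 17.2 0 -8.7 0; -1 5 0.5 16.6 0 -8.7 0; -1 7.5 0.5 15.7 0 -8.7 0; -1 9.8 0.5 14.4 0 -8.7 0")

```text
clock: 30.08
tcp_pos: [0.5148, 0.1501, 0.1936]
orientation: [0.204, -0.197, -0.675, 0.681]
wrist_force: [-0.4, -0.7, -0.7]
finger_gap: 0.0231
```

```bash
python3 - <<'E'
from h import *
s,P,R=show()
psi=np.deg2rad(171); pt=bw(.0005,.133,.198); Rt=Rtool([np.cos(psi),np.sin(psi),0])
print(plan(P,R,pt,Rt,3,-1).replace("; ","\n"))
E
```

```text
t 30.07 tcp [514.79 150.05 193.57] board [ 43.9  136.32 193.57] gap 23.1 F [-0.37 -0.75 -0.71] q [ 0.136  0.273 -0.157  1.152 -0.003 -0.86 ]
x [-0.839  0.544  0.007] y [-0.011 -0.005 -1.   ]
-1 10.8 -1.3 9.7 -0.2 -8.0 0.2
-1 12.0 -1.4 8.1 -0.2 -8.0 0.2
-1 13.0 -1.4 6.4 -0.2 -8.0 0.2
```

drive_tool(plan="-1 10.8 -2.5 9.7 -0.2 -8 0.2; -1 12 -2.5 8 -0.2 -8 0.2; -1 12 -2.5 5 -0.2 -6.5 0.2; -1 0 0 0 0 0 0")

```text
clock: 30.58
tcp_pos: [0.4679, 0.1433, 0.1976]
orientation: [0.062, -0.058, -0.704, 0.705]
wrist_force: [0.2, 0.5, -1.3]
finger_gap: 0.023
```

```bash
python3 - <<'E'
from h import *
s,P,R=show()
psi=np.deg2rad(171); pt=bw(.0005,.133,.195); Rt=Rtool([np.cos(psi),np.sin(psi),0])
print("psi",np.rad2deg(np.arctan2(R[1,0],R[0,0]))); print(plan(P,R,pt,Rt,2,-1).replace("; ","\n"))
c,p,d=snap("wrist","pics/w23.png"); np.savez("w23.npz",**c,P=P,RT=R)
cv2.imwrite("pics/w23c.png",cv2.resize(p[120:240,190:320,::-1],None,fx=5,fy=5,interpolation=cv2.INTER_CUBIC))
E
```

```text
t 30.57 tcp [467.93 143.35 197.59] board [ -3.36 133.39 197.59] gap 23.0 F [ 0.21  0.53 -1.26] q [ 1.320e-01  1.780e-01 -2.700e-01  1.129e+00  1.000e-03 -1.268e+00]
x [-0.986  0.169  0.006] y [-0.006  0.    -1.   ]
psi 170.2428692416879
-1 -1.9 1.3 -0.3 0 -0.4 0.2
-1 -1.9 1.3 -0.3 0 -0.4 0.2
```

View pics/w23c.png

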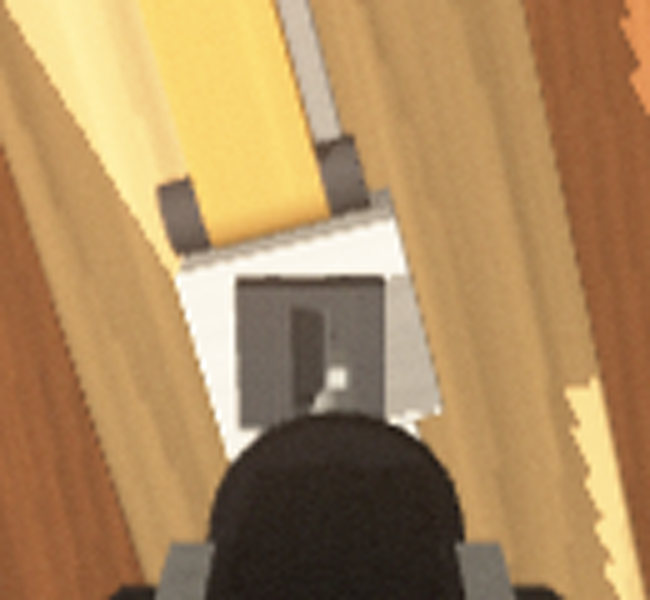

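```bash
python3 - <<'E'
from h import *
f=np.load("w23.npz"); c={k:f[k] for k in("fx","fy","cx","cy","R","t")}; P=f["P"]; R=f["RT"]
def q(n,u,v,z):
    X=onplane(c,190+(u+.5)/5-.5,120+(v+.5)/5-.5,z); print(n,"tool",np.round(R.T@(X-P)*1000,2),"board",np.round(wb(X)*1000,1))
zt=P[2]-.1118
q("tip far edge",337,368,zt);q("tip L",327,385,zt);q("tip R",348,385,zt)
q("head TL",237,280,.073);q("head TR",384,279,.073);q("headBL",240,425,.073)
q("slot TL",291,308,.073);q("slot TR",326,311,.073);q("slot BL",291,405,.073)
E
```

```text
tip far edge tool [  1.2  111.81   1.32] board [ -5.5 132.5  85.8]
tip L tool [ -0.6  111.8   -1.88] board [ -2.9 135.1  85.8]
tip R tool [  3.18 111.82  -1.89] board [ -6.6 136.1  85.8]
head TL tool [-17.29 124.5   14.44] board [  9.1 115.2  73. ]
head TR tool [  9.95 124.66  14.56] board [-17.3 121.8  73. ]
headBL tool [-17.34 124.48 -14.07] board [ 16.2 142.8  73. ]
slot TL tool [ -7.34 124.56   9.05] board [  0.8 122.9  73. ]
slot TR tool [ -0.82 124.59   8.46] board [ -5.4 125.1  73. ]
slot BL tool [ -7.55 124.54 -10.06] board [  5.7 141.3  73. ]
```

```bash
python3 - <<'E'
import cv2,numpy as np
a=cv2.imread("pics/w23.png")[170:210,232:275].astype(float)
a=np.clip(255*(a/130)**.7,0,255).astype(np.uint8)
cv2.imwrite("pics/w23d.png",cv2.resize(a,None,fx=14,fy=14,interpolation=cv2.INTER_CUBIC))
E
```

```text
(no output)
```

View pics/w23d.png

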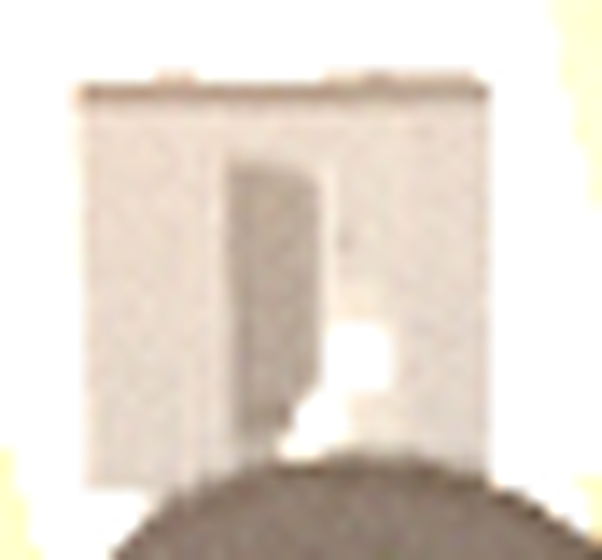

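```bash
python3 - <<'E'
from h import *
for fn,P0 in (("w22",np.array([.65982,.18247,.20958])),("w23",None)):
    f=np.load(fn+".npz"); c={k:f[k] for k in("fx","fy","cx","cy","R","t")}
    if P0 is None: P=f["P"]; R=f["RT"]
    else:
        P=P0; x=np.array([.256,.967,0]); R=Rtool(x)
    for t in [(0,111.8,6),(0,108.8,6),(0,108.8,7),(0,90,7),(0,111.8,0),(0,70,4),(-4,70,0),(4,70,0)]:
        print(fn,t,np.round(proj(c,P+R@np.array(t)/1000),1), np.round((np.array(proj(c,P+R@np.array(t)/1000))-[232,170]+.5)*14) if fn=="w23" else "")
E
```

```text
w22 (0, 111.8, 6) [257.2 188.7] 
w22 (0, 108.8, 6) [257.2 189.7] 
w22 (0, 108.8, 7) [257.2 188.6] 
w22 (0, 90, 7) [257.2 195.3] 
w22 (0, 111.8, 0) [257.2 195.1] 
w22 (0, 70, 4) [257.3 207.5] 
w22 (-4, 70, 0) [251.9 212.5] 
w22 (4, 70, 0) [262.6 212.5] 
w23 (0, 111.8, 6) [255.6 188.2] [338. 262.]
w23 (0, 108.8, 6) [255.6 189.2] [338. 275.]
w23 (0, 108.8, 7) [255.6 188.1] [338. 260.]
w23 (0, 90, 7) [255.6 194.6] [337. 351.]
w23 (0, 111.8, 0) [255.7 194.6] [338. 352.]
w23 (0, 70, 4) [255.5 206.6] [336. 519.]
w23 (-4, 70, 0) [250.2 211.6] [262. 589.]
w23 (4, 70, 0) [260.8 211.5] [411. 589.]
```

drive_tool(plan="-1 -1.8 1 0 0 0 0.2; -1 -1.8 1.5 0 0 0 0.2; -1 0 0 0 0 0 0")

```text
clock: 31.0
tcp_pos: [0.4735, 0.1428, 0.1939]
orientation: [0.061, -0.062, -0.704, 0.705]
wrist_force: [-0.1, 0.1, -1.5]
finger_gap: 0.0234
```

```bash
cat > dl.py <<'E'
from h import *
import sys
n=sys.argv[1]
s,P,R=show(); print("psi",round(np.rad2deg(np.arctan2(R[1,0],R[0,0])),2),"T",np.round(s["ft_torque"],3))
c,p,d=snap("wrist",f"pics/{n}.png"); np.savez(f"{n}.npz",**c,P=P,RT=R)
a=p[160:215,225:290,::-1].astype(float); a=np.clip(255*(a/160)**.6,0,255).astype(np.uint8)
cv2.imwrite(f"pics/{n}c.png",cv2.resize(a,None,fx=10,fy=10,interpolation=cv2.INTER_CUBIC))
X=P+R@np.array([0,111.8,0])/1000
for t in [(0,111.8,6),(0,111.8,0)]: print("pred tip crop",t,np.round((np.array(proj(c,P+R@np.array(t)/1000))-[225,160]+.5)*10))
E
python3 dl.py w24
```

```text
t 31.0 tcp [473.54 142.78 193.91] board [  2.19 132.38 193.91] gap 23.4 F [-0.14  0.1  -1.5 ] q [ 1.310e-01  1.850e-01 -2.710e-01  1.114e+00 -1.000e-03 -1.265e+00]
x [-0.985  0.174 -0.002] y [ 0.002 -0.001 -1.   ]
psi 170.01 T [-0.01  -0.04   0.014]
pred tip crop (0, 111.8, 6) [311. 287.]
pred tip crop (0, 111.8, 0) [312. 351.]
```

View pics/w24c.png

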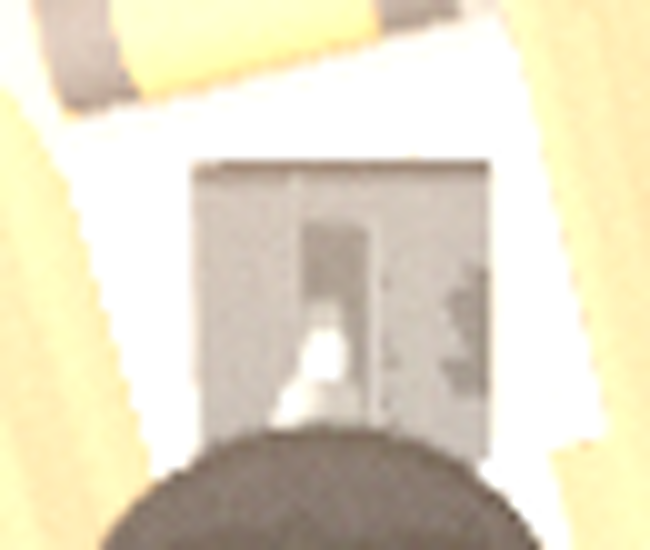

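```bash
cat > tq.py <<'E'
from h import *
def T(n,pts,u0=225,v0=160,f=10):
    F=np.load(n+".npz"); c={k:F[k] for k in("fx","fy","cx","cy","R","t")}; P=F["P"]; R=F["RT"]
    for nm,u,v,z in pts:
        zz=P[2]-.1118 if z=="tip" else z
        X=onplane(c,u0+(u+.5)/f-.5,v0+(v+.5)/f-.5,zz); t=R.T@(X-P)*1000; print(nm,"tool x,z",round(t[0],2),round(t[2],2))
E
python3 - <<'E'
from tq import *
T("w24",[("tipL",304,330,"tip"),("tipR",345,330,"tip"),("tip far",323,300,"tip"),("slotL",303,260,.073),("slotR",369,260,.073),("slot far",335,222,.073),("headL",195,250,.073),("headR",489,250,.073),("head far",340,163,.073)])
E
```

```text
tipL tool x,z -0.63 1.96
tipR tool x,z 3.04 1.96
tip far tool x,z 1.08 4.76
slotL tool x,z -0.76 5.89
slotR tool x,z 5.33 5.89
slot far tool x,z 2.2 9.52
headL tool x,z -10.71 6.86
headR tool x,z 16.39 6.83
head far tool x,z 2.65 15.09
```

drive_tool(plan="-1 1.2 2 1.4 0 0 0; -1 0.6 1.5 0.6 0 0 0; -1 0 0 0 0 0 0")

```text
clock: 31.42
tcp_pos: [0.4713, 0.141, 0.1901]
orientation: [0.061, -0.062, -0.704, 0.705]
wrist_force: [-0.2, 0.2, -0.1]
finger_gap: 0.0234
```

```bash
python3 dl.py w25
```

```text
t 31.43 tcp [471.26 140.96 190.08] board [ -0.23 130.74 190.08] gap 23.4 F [-0.22  0.18 -0.08] q [ 1.280e-01  1.830e-01 -2.830e-01  1.104e+00 -1.000e-03 -1.268e+00]
x [-0.985  0.174 -0.001] y [ 0.001 -0.001 -1.   ]
psi 169.99 T [-0.008 -0.004 -0.005]
pred tip crop (0, 111.8, 6) [312. 287.]
pred tip crop (0, 111.8, 0) [312. 351.]
```

View pics/w25c.png

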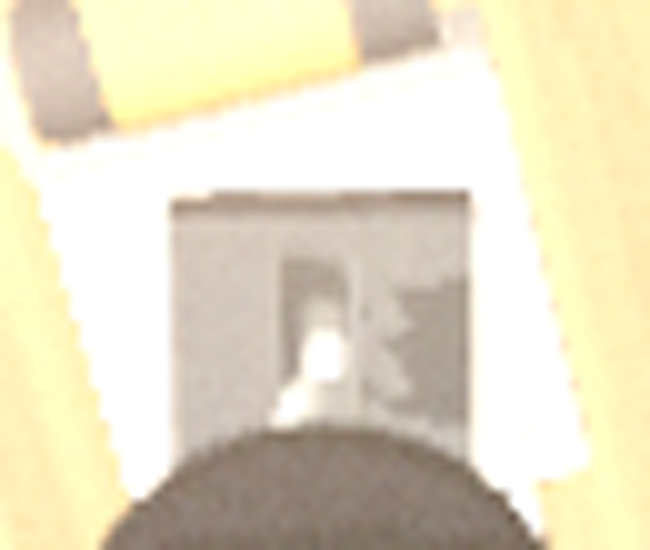

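```bash
python3 - <<'E'
from tq import *
T("w25",[("tipL",304,330,"tip"),("tipR",343,330,"tip"),("tip far",323,300,"tip"),("slotL",281,300,.073),("slotR",347,300,.073),("slot far",315,258,.073),("headL",172,300,.073),("headR",469,300,.073),("head far",320,205,.073)])
E
```

```text
tipL tool x,z -0.65 1.92
tipR tool x,z 2.84 1.92
tip far tool x,z 1.05 4.73
slotL tool x,z -2.77 3.15
slotR tool x,z 3.25 3.14
slot far tool x,z 0.34 7.13
headL tool x,z -12.72 3.16
headR tool x,z 14.38 3.13
head far tool x,z 0.8 12.1
```

drive_tool(plan="-1 -0.5 1.5 -0.7 0 0 0; -1 -0.2 3 -0.3 0 0 0; -1 0 3 0 0 0 0; -1 0 0 0 0 0 0")

```text
clock: 31.98
tcp_pos: [0.4723, 0.142, 0.1822]
orientation: [0.061, -0.062, -0.704, 0.705]
wrist_force: [0.6, 0.5, -1.2]
finger_gap: 0.0235
```

```bash
python3 dl.py w26
```

```text
t 31.98 tcp [472.29 141.96 182.16] board [  0.88 131.66 182.16] gap 23.5 F [ 0.59  0.52 -1.17] q [ 1.300e-01  1.900e-01 -2.950e-01  1.085e+00 -1.000e-03 -1.266e+00]
x [-0.985  0.174 -0.002] y [ 0.001 -0.001 -1.   ]
psi 169.99 T [-0.01  -0.028  0.001]
pred tip crop (0, 111.8, 6) [312. 287.]
pred tip crop (0, 111.8, 0) [312. 351.]
```

View pics/w26c.png

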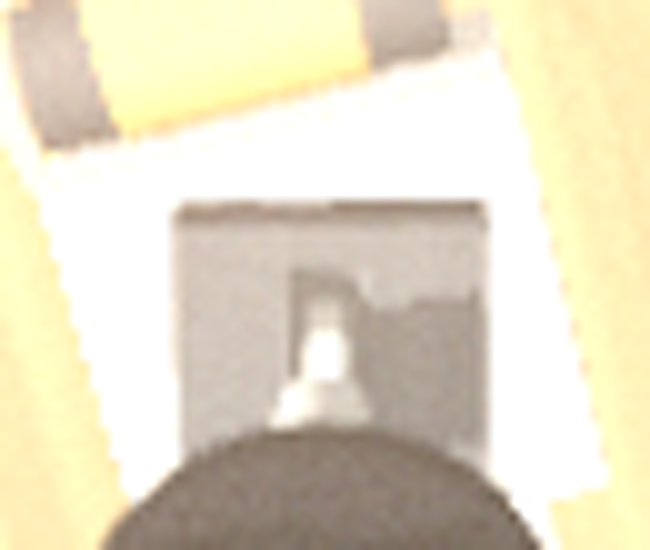

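drive_tool(plan="-1 0 2 0 0 0 0; -1 0 2 0 0 0 0; -1 0 1 0 0 0 0")

```text
clock: 32.4
tcp_pos: [0.4725, 0.142, 0.1772]
orientation: [0.061, -0.062, -0.704, 0.705]
wrist_force: [-1.2, -0.2, 3.8]
finger_gap: 0.0232
```

```bash
python3 dl.py w27
```

```text
t 32.4 tcp [472.52 141.98 177.22] board [  1.11 131.66 177.22] gap 23.2 F [-1.18 -0.2   3.78] q [ 1.300e-01  1.930e-01 -3.030e-01  1.072e+00 -1.000e-03 -1.266e+00]
x [-0.985  0.174 -0.002] y [ 0.002 -0.001 -1.   ]
psi 169.99 T [0.01  0.249 0.02 ]
pred tip crop (0, 111.8, 6) [312. 287.]
pred tip crop (0, 111.8, 0) [312. 351.]
```

View pics/w27c.png

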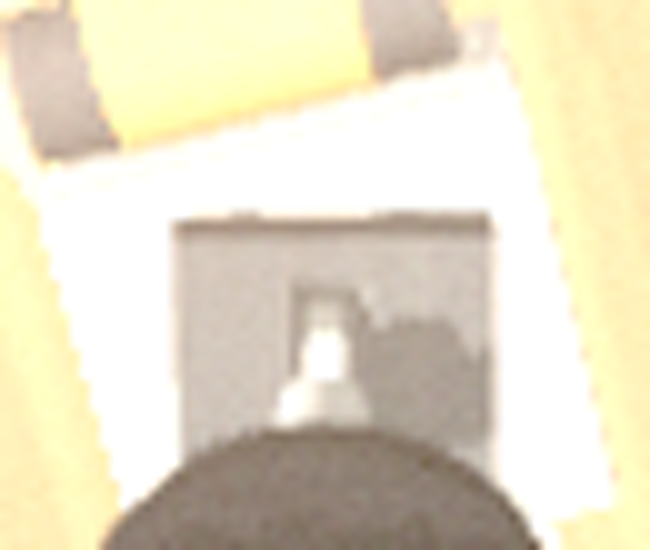

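```bash
python3 - <<'E'
from tq import *
T("w27",[("tipL",304,330,.066),("tipR",347,330,.066),("tip far(12)",325,298,.066),("blade far(14)",325,318,.073),("slotL",292,310,.073),("slotR",357,310,.073),("slot far",325,285,.073),("headL",176,300,.073),("headR",491,300,.073),("head far",330,228,.073)])
E
```

```text
tipL tool x,z -0.65 2.11
tipR tool x,z 3.19 2.1
tip far(12) tool x,z 1.23 5.09
blade far(14) tool x,z 1.21 5.37
slotL tool x,z -1.64 6.1
slotR tool x,z 3.98 6.09
slot far tool x,z 1.21 8.35
headL tool x,z -11.65 7.01
headR tool x,z 15.54 6.99
head far tool x,z 1.65 13.43
```

```bash
cat > turn.py <<'E'
from h import *
import sys
n=int(sys.argv[1]); st=float(sys.argv[2]); s,P,R=show(); print("psi",round(np.rad2deg(np.arctan2(R[1,0],R[0,0])),2),"T",np.round(s["ft_torque"],3))
off=np.array([.6,0,-1.0])/1000
import os,json
if not os.path.exists("C.json"): json.dump(list(P+R@off),open("C.json","w"))
C=np.array(json.load(open("C.json"))); psi=np.arctan2(R[1,0],R[0,0]); p,r=P,R
e=(P+R@off-C)*1000; print("axis err board",np.round([e@bx,e@by,e[2]],2))
for i in range(1,n+1):
    a=psi-np.deg2rad(st*i); Rg=Rtool([np.cos(a),np.sin(a),0]); t=C-Rg@off; sh=r.T@(t-p)*1000; tw=np.rad2deg(Rn.from_matrix(r.T@Rg).as_rotvec()); print("-1",*np.round(np.r_[sh,tw],2)); p,r=t,Rg
E
python3 turn.py 8 8
```

```text
t 32.45 tcp [472.54 141.98 177.32] board [  1.13 131.66 177.32] gap 23.3 F [-1.07  0.88  0.85] q [ 1.300e-01  1.930e-01 -3.030e-01  1.073e+00 -1.000e-03 -1.266e+00]
x [-0.985  0.174 -0.002] y [ 0.002 -0.001 -1.   ]
psi 169.99 T [-0.037  0.219  0.038]
axis err board [0. 0. 0.]
-1 0.15 0.0 0.07 -0.03 8.0 -0.14
-1 0.15 0.0 0.07 0.0 8.0 0.0
-1 0.15 0.0 0.07 0.0 8.0 0.0
-1 0.15 0.0 0.07 0.0 8.0 0.0
-1 0.15 0.0 0.07 0.0 8.0 0.0
-1 0.15 0.0 0.07 0.0 8.0 0.0
-1 0.15 0.0 0.07 0.0 8.0 0.0
-1 0.15 0.0 0.07 0.0 8.0 0.0
```

drive_tool(plan="-1 0.15 0 0.07 0 6 0; -1 0.15 0 0.07 0 6 0; -1 0.15 0 0.07 0 6 0; -1 0.15 0 0.07 0 6 0")

```text
clock: 32.95
tcp_pos: [0.4714, 0.1422, 0.1774]
orientation: [-0.21, 0.212, 0.675, -0.675]
wrist_force: [0.1, 0.5, -1.4]
finger_gap: 0.0237
```

```bash
python3 turn.py 4 8
```

```text
t 32.95 tcp [471.37 142.25 177.37] board [-1.0000e-02  1.3202e+02  1.7737e+02] gap 23.7 F [ 0.13  0.51 -1.38] q [ 0.13   0.192 -0.305  1.073 -0.    -0.835]
x [-0.822  0.57  -0.001] y [ 0.001 -0.    -1.   ]
psi 145.28 T [ 0.005 -0.058  0.092]
axis err board [-0.65  0.39  0.05]
-1 -0.61 0.05 -0.03 0.04 8.0 -0.08
-1 0.15 0.0 0.07 0.0 8.0 0.0
-1 0.15 0.0 0.07 0.0 8.0 0.0
-1 0.15 0.0 0.07 0.0 8.0 0.0
```

drive_tool(plan="-1 -0.2 0.1 0.05 0 7 0; -1 0.1 0 0.07 0 8 0; -1 0.1 0 0.07 0 8 0; -1 0.1 0 0.07 0 8 0; -1 0.1 0 0.07 0 8 0; -1 0.1 0 0.07 0 6 0")

```text
clock: 33.7
tcp_pos: [0.4708, 0.1427, 0.1773]
orientation: [-0.46, 0.46, 0.537, -0.537]
wrist_force: [0.4, 0.5, -2.0]
finger_gap: 0.0232
```

```bash
python3 turn.py 4 5; python3 dl.py w28
```

```text
t 33.7 tcp [470.78 142.68 177.35] board [ -0.57 132.5  177.35] gap 23.2 F [ 0.42  0.52 -2.01] q [ 0.131  0.191 -0.306  1.073  0.    -0.023]
x [-0.154  0.988  0.   ] y [ 0.001  0.    -1.   ]
psi 98.83 T [ 0.03  -0.062  0.086]
axis err board [-0.42  0.39  0.03]
-1 -0.34 0.03 -0.34 0.08 5.0 0.02
-1 0.09 0.0 0.05 0.0 5.0 0.0
-1 0.09 0.0 0.05 0.0 5.0 0.0
-1 0.09 0.0 0.05 0.0 5.0 0.0
t 33.7 tcp [470.78 142.68 177.35] board [ -0.57 132.5  177.35] gap 23.2 F [ 0.42  0.52 -2.01] q [ 0.131  0.191 -0.306  1.073  0.    -0.023]
x [-0.154  0.988  0.   ] y [ 0.001  0.    -1.   ]
psi 98.83 T [ 0.03  -0.062  0.086]
pred tip crop (0, 111.8, 6) [321. 295.]
pred tip crop (0, 111.8, 0) [321. 359.]
```

View pics/w28.png

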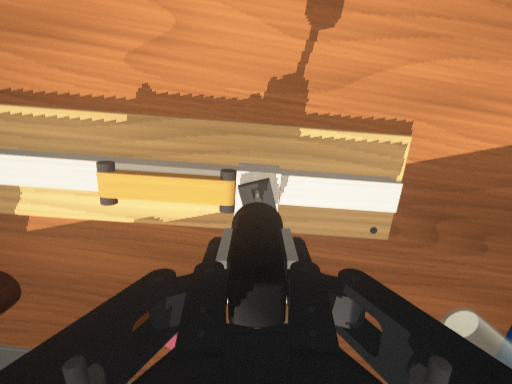

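drive_tool(plan="-1 -0.2 0 -0.1 0 5 0; -1 0.1 0 0 0 5 0; -1 0.1 0 0 0 4 0")

```text
clock: 34.12
tcp_pos: [0.4707, 0.1429, 0.1773]
orientation: [-0.523, 0.523, 0.476, -0.475]
wrist_force: [0.6, -0.5, -0.7]
finger_gap: 0.0234
```

```bash
python3 turn.py 3 3; python3 dl.py w29
```

```text
t 34.12 tcp [470.74 142.9  177.34] board [ -0.59 132.71 177.34] gap 23.4 F [ 0.56 -0.54 -0.69] q [ 1.310e-01  1.910e-01 -3.060e-01  1.073e+00  1.000e-03  2.260e-01]
x [0.095 0.995 0.001] y [ 0.001  0.001 -1.   ]
psi 84.54 T [-0.008  0.017  0.084]
axis err board [-0.31  0.35  0.03]
-1 -0.24 0.02 -0.33 0.06 3.0 0.06
-1 0.05 0.0 0.03 0.0 3.0 0.0
-1 0.05 0.0 0.03 0.0 3.0 0.0
t 34.12 tcp [470.74 142.9  177.34] board [ -0.59 132.71 177.34] gap 23.4 F [ 0.56 -0.54 -0.69] q [ 1.310e-01  1.910e-01 -3.060e-01  1.073e+00  1.000e-03  2.260e-01]
x [0.095 0.995 0.001] y [ 0.001  0.001 -1.   ]
psi 84.54 T [-0.008  0.017  0.084]
pred tip crop (0, 111.8, 6) [323. 294.]
pred tip crop (0, 111.8, 0) [323. 358.]
```

View pics/w29c.png

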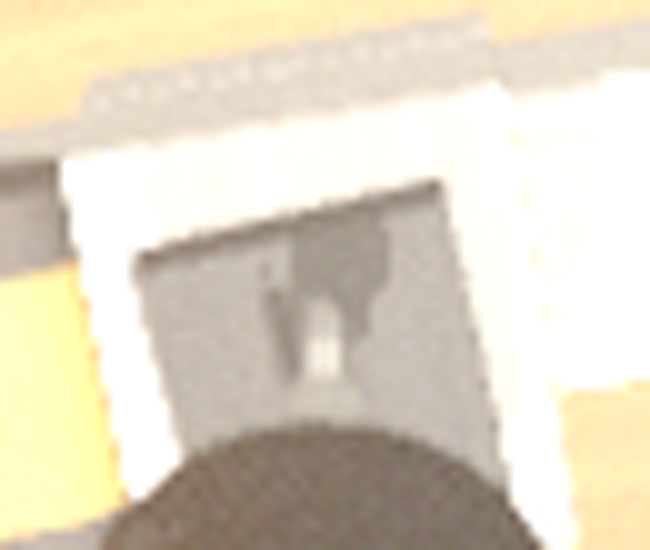

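drive_tool(plan="-1 0 0 -0.1 0 4 0; -1 0 0 0 0 3 0; -1 0 0 0 0 2 0")

```text
clock: 34.55
tcp_pos: [0.4708, 0.143, 0.1774]
orientation: [0.559, -0.559, -0.434, 0.433]
wrist_force: [-0.5, 0.6, -0.9]
finger_gap: 0.0234
```

```bash
python3 turn.py 1 3; python3 dl.py w30
```

```text
t 34.55 tcp [470.75 143.04 177.37] board [ -0.56 132.85 177.37] gap 23.4 F [-0.54  0.63 -0.89] q [ 1.310e-01  1.910e-01 -3.060e-01  1.073e+00  1.000e-03  3.830e-01]
x [0.249 0.968 0.001] y [ 0.001  0.001 -1.   ]
psi 75.57 T [-0.046  0.052  0.289]
axis err board [-0.23  0.32  0.05]
-1 -0.17 0.05 -0.29 0.04 3.0 0.08
t 34.55 tcp [470.75 143.04 177.37] board [ -0.56 132.85 177.37] gap 23.4 F [-0.54  0.63 -0.89] q [ 1.310e-01  1.910e-01 -3.060e-01  1.073e+00  1.000e-03  3.830e-01]
x [0.249 0.968 0.001] y [ 0.001  0.001 -1.   ]
psi 75.57 T [-0.046  0.052  0.289]
pred tip crop (0, 111.8, 6) [325. 294.]
pred tip crop (0, 111.8, 0) [325. 358.]
```

View pics/w30c.png

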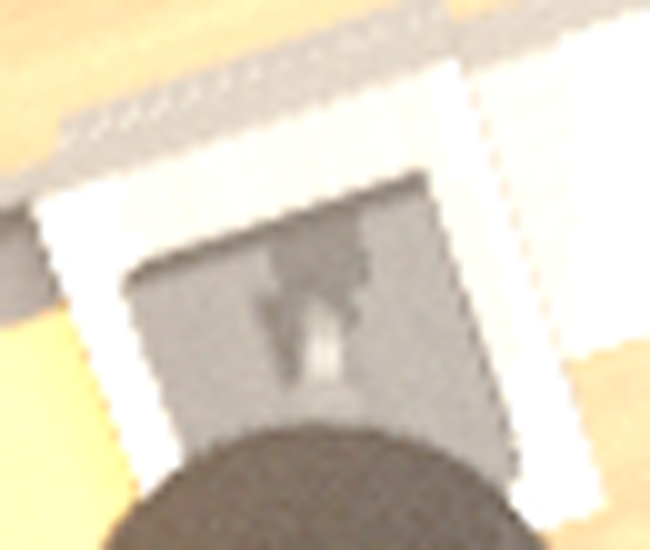

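Torque jumped to 0.29 N m, so the end stop is reached, and the head now sits square to the stop. I back off slightly and lift out.

drive_tool(plan="-1 0 0 0 0 -3 0; -1 0 -1 0 0 -2 0; -1 0 -6 0 0 0 0; -1 0 -12 0 0 0 0; -1 0 -12 0 0 0 0; -1 0 -3 0 0 0 0")

```text
clock: 35.35
tcp_pos: [0.4709, 0.1429, 0.2137]
orientation: [-0.538, 0.538, 0.459, -0.458]
wrist_force: [-0.1, 0.8, -2.3]
finger_gap: 0.0234
```

```bash
python3 dl.py w31; python3 - <<'E'
from h import *
s,P,R=show()
pt=np.array([.6599,.1822,.214]); Rt=Rtool([.256,.967,0])
print(plan(P,R,pt,Rt,8,-1).replace("; ","\n"))
E
```

```text
t 35.35 tcp [470.85 142.91 213.67] board [ -0.48 132.72 213.67] gap 23.4 F [-0.11  0.83 -2.26] q [ 1.31e-01  1.69e-01 -2.40e-01  1.16e+00  1.00e-03  2.91e-01]
x [0.16  0.987 0.001] y [ 0.001  0.001 -1.   ]
psi 80.82 T [-0.009  0.016  0.067]
pred tip crop (0, 111.8, 6) [324. 294.]
pred tip crop (0, 111.8, 0) [324. 358.]
t 35.4 tcp [470.88 142.91 213.71] board [ -0.45 132.72 213.71] gap 23.1 F [ 0.44 -0.25 -1.32] q [ 1.31e-01  1.69e-01 -2.41e-01  1.16e+00  1.00e-03  2.91e-01]
x [0.16  0.987 0.001] y [ 0.001  0.001 -1.   ]
-1 8.6 0.0 -22.5 0.0 0.7 0.0
-1 8.9 0 -22.4 0.0 0.7 0.0
-1 9.2 0 -22.3 0.0 0.7 0.0
-1 9.4 0 -22.2 0.0 0.7 0.0
-1 9.7 0 -22.1 0.0 0.7 0.0
-1 10.0 0 -22.0 0.0 0.7 0.0
-1 10.3 0 -21.8 0.0 0.7 0.0
-1 10.5 0 -21.7 0.0 0.7 0.0
```

View pics/w31.png

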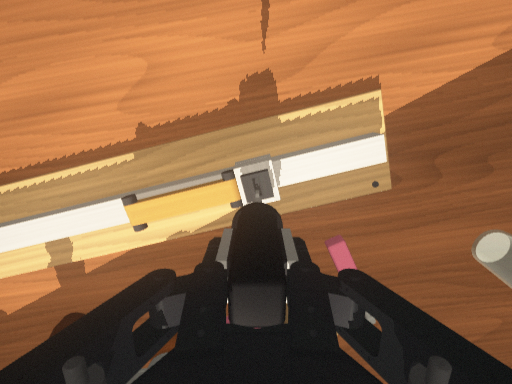

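drive_tool(plan="-1 8.6 0 -22.5 0 0.8 0; -1 8.9 0 -22.4 0 0.8 0; -1 9.2 0 -22.3 0 0.8 0; -1 9.4 0 -22 0 0.7 0; -1 9.7 0 -22 0 0.7 0; -1 10 0 -22 0 0.7 0; -1 10 0 -20 0 0.5 0; -1 9 0 -16 0 0.3 0")

```text
clock: 36.4
tcp_pos: [0.6559, 0.1824, 0.2135]
orientation: [0.56, -0.56, -0.432, 0.432]
wrist_force: [0.1, -0.5, -1.5]
finger_gap: 0.0234
```

```bash
python3 - <<'E'
from h import *
s,P,R=show()
pt=np.array([.6599,.1822,.21]); Rt=Rtool([.256,.967,0])
print("psi",np.rad2deg(np.arctan2(R[1,0],R[0,0])),plan(P,R,pt,Rt,1,-1).replace("; ","\n"))
E
```

```text
t 36.4 tcp [655.88 182.39 213.55] board [187.12 157.23 213.55] gap 23.4 F [ 0.09 -0.49 -1.54] q [1.530e-01 5.370e-01 2.890e-01 1.323e+00 1.000e-03 4.090e-01]
x [0.253 0.967 0.001] y [ 0.     0.001 -1.   ]
psi 75.315614366841 -1 0.8 3.5 -3.9 0 0.1 0.0
```

drive_tool(plan="-1 0.4 1 -2 0 0 0; -1 0 0 0 0 0 0")

```text
clock: 36.65
tcp_pos: [0.6581, 0.1822, 0.2111]
orientation: [0.56, -0.559, -0.432, 0.432]
wrist_force: [0.8, 1.4, -1.1]
finger_gap: 0.0229
```

```bash
python3 - <<'E'
from h import *
s,P,R=show()
c,p,d=snap("wrist","pics/w32.png"); np.savez("w32.npz",**c,P=P,RT=R)
cv2.imwrite("pics/w32c.png",cv2.resize(p[165:225,225:295,::-1],None,fx=8,fy=8,interpolation=cv2.INTER_CUBIC))
pt=np.array([.6599,.1822,.21]); Rt=Rtool([.256,.967,0]); print(plan(P,R,pt,Rt,1,-1))
E
```

```text
t 36.65 tcp [658.13 182.21 211.13] board [189.35 156.87 211.13] gap 22.9 F [ 0.76  1.37 -1.06] q [1.520e-01 5.440e-01 2.950e-01 1.323e+00 1.000e-03 4.090e-01]
x [ 0.253  0.967 -0.   ] y [-0.002  0.    -1.   ]
-1 0.4 1.1 -1.7 -0.1 0.1 -0.0
```

View pics/w32c.png

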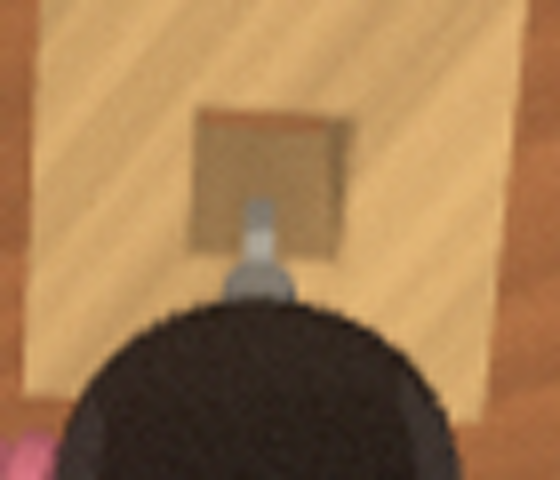

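drive_tool(plan="-1 0.4 6 -1.5 0 0 0; -1 0.1 10 -0.5 0 0 0; -1 0 8 0 0 0 0; -1 0 0 0 0 0 0")

```text
clock: 37.2
tcp_pos: [0.6584, 0.1819, 0.1857]
orientation: [0.56, -0.559, -0.431, 0.433]
wrist_force: [0.4, 0.5, -0.5]
finger_gap: 0.023
```

```bash
python3 - <<'E'
from h import *
s,P,R=show()
c,p,d=snap("wrist","pics/w33.png"); np.savez("w33.npz",**c,P=P,RT=R)
cv2.imwrite("pics/w33c.png",cv2.resize(p[165:225,225:295,::-1],None,fx=8,fy=8,interpolation=cv2.INTER_CUBIC))
pt=np.array([.6599,.1822,.18]); Rt=Rtool([.256,.967,0]); print(plan(P,R,pt,Rt,1,-1))
E
```

```text
t 37.2 tcp [658.42 181.91 185.67] board [189.61 156.55 185.67] gap 23.0 F [ 0.44  0.53 -0.52] q [1.520e-01 5.530e-01 2.470e-01 1.268e+00 1.000e-03 4.080e-01]
x [ 0.253  0.967 -0.001] y [-0.003  0.    -1.   ]
-1 0.7 5.7 -1.4 -0.2 0.2 -0.0
```

View pics/w33c.png

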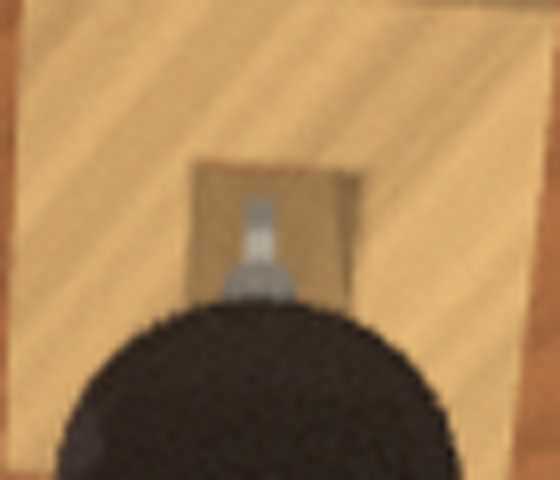

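```bash
python3 - <<'E'
from tq import *
T("w33",[("tip far",259,200,"tip"),("tipL",246,210,"tip"),("tipR",273,210,"tip"),("hole far",275,163,.066),("holeL",190,230,.066),("holeR",355,230,.066)],225,165,8)
E
```

```text
tip far tool x,z -0.06 5.42
tipL tool x,z -1.52 4.26
tipR tool x,z 1.5 4.25
hole far tool x,z 1.78 7.49
holeL tool x,z -8.05 -0.55
holeR tool x,z 11.05 -0.57
```

drive_tool(plan="-1 0.9 2 -1 0 0 0; -1 0.6 3 -0.5 0 0 0; -1 0 3 0 0 0 0; -1 0 0 0 0 0 0")

```text
clock: 37.75
tcp_pos: [0.661, 0.1832, 0.1783]
orientation: [0.56, -0.559, -0.432, 0.432]
wrist_force: [-0.4, -0.5, -1.5]
finger_gap: 0.0233
```

```bash
python3 - <<'E'
from h import *
s,P,R=show()
c,p,d=snap("wrist","pics/w34.png"); np.savez("w34.npz",**c,P=P,RT=R)
cv2.imwrite("pics/w34c.png",cv2.resize(p[165:225,225:295,::-1],None,fx=8,fy=8,interpolation=cv2.INTER_CUBIC))
E
```

```text
t 37.75 tcp [661.04 183.19 178.28] board [192.33 157.61 178.28] gap 23.3 F [-0.42 -0.52 -1.52] q [1.530e-01 5.600e-01 2.410e-01 1.253e+00 1.000e-03 4.090e-01]
x [0.253 0.967 0.   ] y [-0.001  0.    -1.   ]
```

View pics/w34c.png

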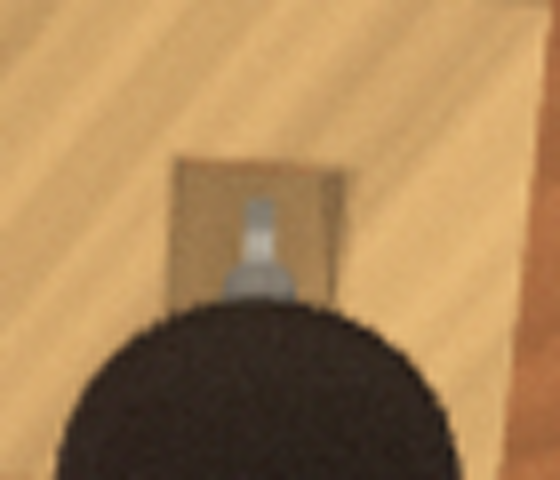

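drive_tool(plan="-1 0 4 0.7 0 0 0; -1 0 10 0.2 0 0 0; -1 0 10 0 0 0 0; -1 0 10 0 0 0 0")

```text
clock: 38.3
tcp_pos: [0.6605, 0.1835, 0.143]
orientation: [0.56, -0.56, -0.432, 0.432]
wrist_force: [0.6, 1.1, -1.9]
finger_gap: 0.0233
```

```bash
python3 - <<'E'
from h import *
show()
E
```

```text
t 38.3 tcp [660.55 183.54 142.98] board [191.87 158.   142.98] gap 23.3 F [ 0.6   1.09 -1.94] q [1.540e-01 5.730e-01 1.760e-01 1.173e+00 1.000e-03 4.100e-01]
x [0.253 0.967 0.001] y [ 0.001  0.001 -1.   ]
```

Free descent, with the blade in the hole. Continuing to the guard seat at TCP z ≈ 116.

drive_tool(plan="-1 0 9 0 0 0 0; -1 0 8 0 0 0 0; -1 0 4 0 0 0 0; -1 0 2 0 0 0 0; -1 0 0 0 0 0 0")

```text
clock: 38.92
tcp_pos: [0.6597, 0.1834, 0.1167]
orientation: [0.56, -0.559, -0.432, 0.432]
wrist_force: [-0.0, -0.4, -0.7]
finger_gap: 0.0229
```

```bash
python3 - <<'E'
from h import *
show()
E
```

```text
t 38.92 tcp [659.73 183.4  116.65] board [191.04 157.93 116.65] gap 22.9 F [-0.01 -0.36 -0.75] q [1.54e-01 5.89e-01 1.37e-01 1.12e+00 1.00e-03 4.10e-01]
x [ 0.253  0.967 -0.   ] y [-0.002  0.    -1.   ]
```

drive_tool(plan="-1 0 1.2 0 0 0 0; -1 0 0.6 0 0 0 0; 0.6 0 0 0 0 0 0; 0.6 0 0 0 0 0 0; 0.6 0 0 0 0 0 0; 0.6 0 -10 0 0 0 0; 0.6 0 -25 0 0 0 0; 0.6 0 -30 0 0 0 0")

```text
clock: 39.92
tcp_pos: [0.6592, 0.1833, 0.1817]
orientation: [0.561, -0.559, -0.431, 0.433]
wrist_force: [-0.1, -0.5, 0.1]
finger_gap: 0.0683
```

```bash
python3 - <<'E'
from h import *
s,P,R=show()
c,p,d=snap("wrist","pics/w35.png")
pt=bw(0,.12,.24); psi=np.deg2rad(100); print(plan(P,R,pt,Rtool([np.cos(psi),np.sin(psi),0]),8,.6).replace("; ","\n"))
E
```

```text
t 39.92 tcp [659.17 183.26 181.66] board [190.47 157.84 181.66] gap 68.3 F [-0.12 -0.46  0.09] q [1.540e-01 5.570e-01 2.450e-01 1.262e+00 1.000e-03 4.100e-01]
x [ 0.253  0.967 -0.001] y [-0.003  0.    -1.   ]
0.6 -12.3 -7.2 20.9 0 -3.1 -0.0
0.6 -11.2 -7.2 21.6 0 -3.1 -0.0
0.6 -10.0 -7.2 22.1 0 -3.1 -0.0
0.6 -8.8 -7.2 22.6 0 -3.1 -0.0
0.6 -7.6 -7.3 23.1 0 -3.1 -0.0
0.6 -6.3 -7.3 23.4 0 -3.1 -0.0
0.6 -5.0 -7.3 23.7 0 -3.1 -0.0
0.6 -3.8 -7.3 24.0 0 -3.1 -0.0
```

View pics/w35.png

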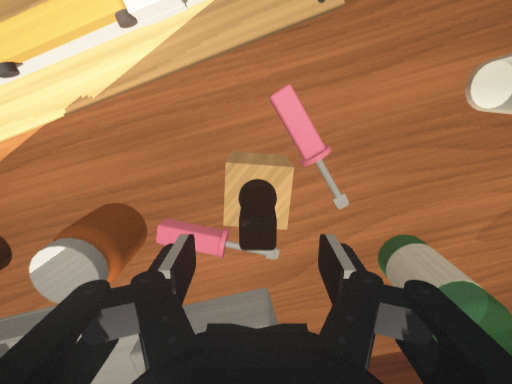

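The driver stands in its block exactly as before, at (258,215). Now a last look at the stop and gauge.

drive_tool(plan="0.6 -10 -10 20 0 -3 0; 0.6 -10 -10 21 0 -3 0; 0.6 -10 -8 22 0 -3 0; 0.6 -8 -7 22 0 -3 0; 0.6 -7 -7 22 0 -3 0; 0.6 -6 -5 20 0 -3 0; 0.6 -3 0 10 0 -3 0; 0.6 0 0 0 0 0 0")

```text
clock: 40.98
tcp_pos: [0.5169, 0.144, 0.2418]
orientation: [-0.465, 0.472, 0.534, -0.525]
wrist_force: [-0.8, -0.2, 0.4]
finger_gap: 0.0681
```

```bash
python3 - <<'E'
from h import *
s,P,R=show()
c,p,d=snap("wrist","pics/w36.png"); np.savez("w36.npz",**c)
x,y=map(int,proj(c,bw(0,.12,.06))); print(x,y); y0=max(y-45,0); cv2.imwrite("pics/w36c.png",cv2.resize(p[y0:y0+90,max(x-60,0):x+60,::-1],None,fx=6,fy=6,interpolation=cv2.INTER_CUBIC)); print(max(x-60,0),y0)
E
```

```text
t 40.98 tcp [516.92 144.01 241.76] board [ 45.53 130.12 241.76] gap 68.1 F [-0.8  -0.17  0.36] q [ 1.220e-01  2.290e-01 -9.600e-02  1.229e+00  1.000e-03 -0.000e+00]
x [-0.122  0.993  0.001] y [ 0.017  0.003 -1.   ]
248 132
188 87
```

View pics/w36c.png

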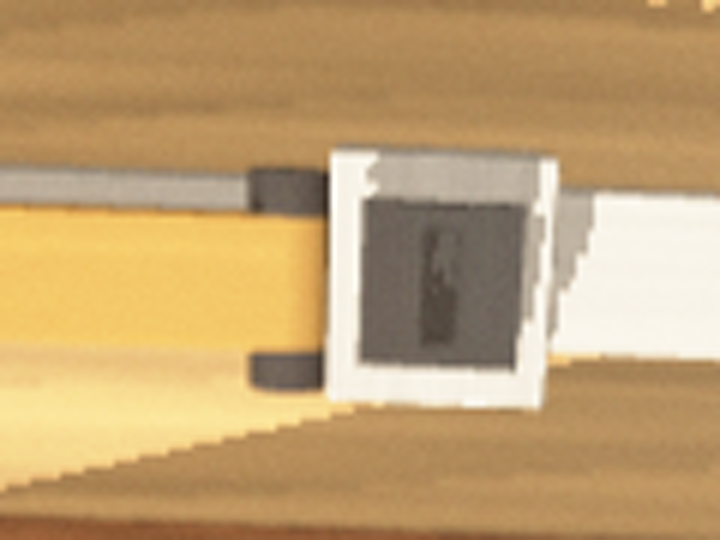

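View pics/w36.png

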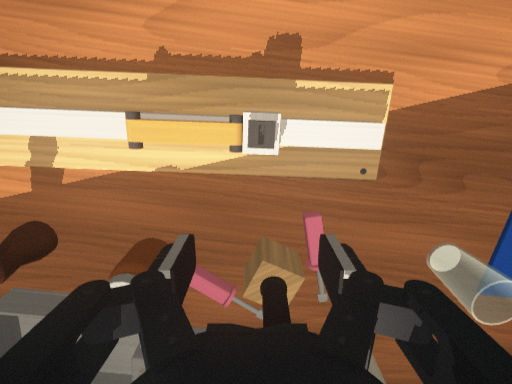

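```bash
python3 - <<'E'
from h import *
c=dict(np.load("w36.npz"))
def q(n,u,v,z,f=6,u0=188,v0=87):
    print(n,np.round(wb(onplane(c,u0+(u+.5)/f-.5,v0+(v+.5)/f-.5,z))*1000,1))
q("stop face top",329,275,.064);q("stop far",550,280,.064);q("btn b left edge",249,370,.049);q("head TL",362,199,.073);q("head TR",526,205,.073);q("head BL",359,362,.073)
q("btn a L",126,117,.049,1,0,0);q("btn a R",142,117,.049,1,0,0)
q("barT",100,212,.056);q("barB",100,345,.056)
E
```

```text
stop face top [ -0.7 113.1  64. ]
stop far [ -1.4 152.6  64. ]
btn b left edge [19.3 97.6 49. ]
head TL [-14.6 118.9  73. ]
head TR [-14.8 146.9  73. ]
head BL [ 13.2 119.2  73. ]
btn a L [-10.7 -16.7  49. ]
btn a R [-11.4   1.   49. ]
barT [-9.4 71.  56. ]
barB [14.6 70.5 56. ]
```

All consistent: stop face at board y ≈ 113 mm, button b axis ≈ 105 mm (tip ≈ 113 mm), and the screw head square to the board.

```bash
python3 - <<'E'
from workcell import job
print(job.hand_in())
E
```

```text
the job is handed in; nothing more can be done
None
```

The job is done and handed in at about 41 s. The gauge was flipped twice, the stop slid up to touch it, the screw was locked, and the driver is back in its block.

**Final measurements (wrist camera):**

| Check | Result |
|---|---|
| Gauge end facing the stop | board y ≈ 113 mm (target 113) |
| Stop face | board y ≈ 113 mm |
| Screw | slot across the rail; end-stop torque rose to 0.29 N m and the head is square to the board within about 0.5° |
| Driver | upright in the block, as at the start |
| Gripper | open, and clear of everything |

**What was not perfect:**
- **Pivot end:** it strayed a few mm along the rail around the upright position. It was back in place when laid down.
- **Touch check:** when I confirmed contact, the stop and gauge moved together by about 0.4 mm, so the gauge shifted by up to that much.
- **Sideways position:** the gauge lies about 2.5 mm off the rail's centre line, parallel to it, with both edges still on the rail.
- **Gap readings:** two camera views disagreed by about 1 mm on the gap to the stop before the final slide. I went by the closer view and the contact check.
- **Pink drivers:** the two pink look-alikes toppled or rolled early on. The arm had not been near them.

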